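# Feed stale rolls to the crumb mill

### The arm

A 6-joint arm with a two-finger parallel gripper is mounted at the origin on the work surface. World frame = base frame: x ahead of the robot, y to its left, z up, the work surface at z = 0. Lengths are in mm, angles in rad, forces in N, time in s.
With the tool pointing down it reaches from about 350 to 975 mm from the base axis. Payload 7.1 kg.
Tool frame: the origin (TCP) lies between the finger pads; the fingertips stand 8 mm ahead of it and the grasp point (between the pads) lies 11 mm behind it (ctrl.tips_ahead is the distance from the TCP to the fingertips, in mm); y points along the fingers, z is the direction in which the jaws open and shut, and the axes are right-handed (so a half turn about y gives the same grasp; the last joint's range is limited). The gripper opens to 88 mm and grips with 3 to 60 N. Pads are 20 mm wide; open, the fingers measure 115 mm over their backs; the gripper's body (75 mm by 178 mm) begins 61 mm behind the grasp point.
Start: joints at [1.094, 0.423, 1.63, -0, 1.089, -0.019], TCP at [276.202, 560.64, 230.675] pointing down, gripper open.
Joint ranges: [-3, 3], [-0.9, 2.11], [0.09, 2.58], [-1.31, 4.45], [0.11, 2.69], [-2.54, 2.54]. Speed limits (rad/s): [2.39, 2.39, 3.01, 3.14, 3.14, 3.14].

### API

Orientations are given as a rotation vector (axis times angle).
In Python, from workcell import ctrl gives the robot as it stands.
- The arm moves only by the shell command python3 -m creep 'ROWS'. ROWS is JSON, a list of rows, each an object of numbers: "tx", "ty", "tz": the shift along the world's x, y, z in mm; "rx", "ry", "rz": the turn, a rotation vector about the world's x, y, z in rad; "fingers": the closure in counts, from 0 (fully open) to 255 (shut). A call has 1 to 10 rows; each row is the pose to reach, as a shift and turn from the pose commanded when the call began; what a row does not reach only later rows make up. A row lasts 1/8 s, in which the tool goes at most 62.5 mm and 10.7 degrees, less where a joint would pass 70% of its speed; a pose out of reach is approached as far as the arm can. A call with a gripper value outside its range is refused whole. The fingers move at their own pace and stop on an object; the grip force is fixed at half the most. Time passes only in rows, so rows that repeat a pose let the fingers close. It gives the time, the measured TCP pose, the force and the opening at its end, in the units of the state.
- ctrl.get_obs(): the state, without advancing time (a new reading comes with each control period).
- ctrl.get_image(name): name is "side" or "top" or "wrist"; returns a dict with "pixels" (384x512x3 uint8, blue, green, red), "intrinsics" (3x3 intrinsics, pixels), "k1" (the pictures are not rectified: a ray, as slopes to the right and down, at radius r is drawn at 1 + k1 r^2 times it, then the intrinsics apply), "rvec" (rotation vector, rad) and "tvec" (3), from world to camera coordinates, as OpenCV has them. Camera axes: x right, y down, z forward; pixel columns grow to the right and rows downward; lengths in mm; the calibration is good to about 2 mm. A picture is of the moment at which its call begins. There is no depth.
- ctrl.close_job(): hands the job in, once; it reports no verdict.
The state is a dict: "t": time; "qpos": joint angles; "qvel": joint speeds; "joint_torque": joint torques, N m; "ee_pos": TCP position; "orientation": TCP orientation; "ft_force": force on the tool from outside, world axes, zero at the start; "moment": the same for the moment, N m; "width": finger opening in mm.
Only numpy, scipy, OpenCV 4.12 (cv2) and the standard library are available. Lean on these libraries where they do the work, as an engineer would, in place of code of your own. Each camera call takes 0.05 s, during which the arm holds its last target.

### The job

Flip the crumb mill's toggle switch off (bat towards the robot), then gather every bread roll lying on the counter into the metal scoop and tip the scoop over the mill's hopper so that all the rolls end up inside the hopper. Then put the scoop back flat on its rubber mat and, last of all, flip the switch on again (bat away from the robot). Leave the jars, mug and other crockery where they stand.

Things in the scene. Friction and masses are not known exactly. Their poses are not given: they have to be found in the camera images.
- toggle (a joint): toggle switch bat, rad: 0 = off, leaning 0.45 rad (26 degrees) from upright to the switch box's -x side (towards the robot); 0.9 = on, leaning 0.45 rad to the box's +x side (away from the robot), where it starts. It swings about the box's y axis, 70 mm above the counter. It is top-heavy, so it rests firmly at either end; it takes about 1.5 N at the knob to leave its end, and once past upright (0.45) it snaps to the other side
- bat_tip (a point): centre of the 20 mm black ball knob at the end of the toggle bat, 54 mm from the pivot; the steel bat is 12 mm thick
- switchbox: grey switch box 70 x 70 mm, 70 mm high, fixed to the counter, with a flat foot plate; the toggle bat stands out of the middle of its top. Origin on the counter under its centre; x axis points away from the robot (turned up to 0.35 rad), z up
- mill: crumb mill, fixed to the counter: open square steel hopper and, on the mill's -y side (the robot's right), a white motor housing 200 mm high. Origin on the counter under the hopper's centre, z up, turned up to 0.12 rad. The hopper's floor is 170 mm square at 40 mm height; its four 5 mm walls flare out to a mouth of 250 x 250 mm at 140 mm height, open on top. The housing begins 150 mm to the -y side of the hopper's centre
- hopper_mouth (a point): centre of the hopper's open mouth, at rim height (140 mm above the counter)
- mat: flat black rubber mat 280 x 210 x 3 mm fixed to the counter, where the scoop lives; origin at the centre of its underside, x along its length (the scoop's length, nose direction at the start), z up
- scoop: aluminium loading scoop, 0.22 kg, 250 mm long over all with handle, 180 mm wide. Origin on its underside at the middle of its overall length; x points to the open front lip, z up. The bowl reaches from x = -35 to +125 mm, y = -90 to +90 mm, with a 4 mm floor and 4 mm walls 45 mm high at both sides and the back; the front (+x) is open, so rolls slide out over the lip when the nose is tipped down (start to slide at 25 to 36 degrees)
- scoop_handle (a point): middle of the scoop's wooden handle, a straight bar 92 mm long along the scoop's x, 16 mm thick (y) and 36 mm high (z), spanning 16 to 52 mm above the scoop's underside; this point is at x = -85, z = 34 mm of the scoop
- scoop_lip (a point): middle of the scoop's open front lip (x = 125 mm, z = 2 mm of the scoop)
- scoop_bowl (a point): centre of the bowl's inner floor (x = 45 mm, z = 4 mm of the scoop)
- roll1: stale bread roll, hard, brown, oblong with a flat underside and three pale scores on top, 66 mm long (x), 38 mm wide (y), 39 mm high, 40 g; origin at its centre (19 mm above its underside). Three or four rolls are present in a run; absent ones give no pose
- roll2: stale bread roll, hard, brown, oblong with a flat underside and three pale scores on top, 66 mm long (x), 38 mm wide (y), 39 mm high, 40 g; origin at its centre (19 mm above its underside). Three or four rolls are present in a run; absent ones give no pose
- roll3: stale bread roll, hard, brown, oblong with a flat underside and three pale scores on top, 66 mm long (x), 38 mm wide (y), 39 mm high, 40 g; origin at its centre (19 mm above its underside). Three or four rolls are present in a run; absent ones give no pose
- roll4: stale bread roll, hard, brown, oblong with a flat underside and three pale scores on top, 66 mm long (x), 38 mm wide (y), 39 mm high, 40 g; origin at its centre (19 mm above its underside). Three or four rolls are present in a run; absent ones give no pose
- mug: white ceramic mug, 76 mm wide, 90 mm high; not part of the job; origin at its base
- tin: plain tin can, 56 mm wide, 80 mm high; not part of the job; origin at its base
- spice: brown glass jar with black cap, 48 mm wide, 100 mm high; not part of the job; origin at its base
- bowl: blue ceramic bowl, 90 mm wide, 50 mm high; not part of the job; origin at its base
- honey: low amber glass jar, 70 mm wide, 55 mm high; not part of the job; origin at its base
Things that resemble listed ones, but are neither listed nor needed, are in the scene too. What is shaped like the roll3 but red is not meant. Leave any blue look-alike of the roll1 alone.

How it is judged:
By the outcome, as a careful person would: the job done as asked, in the order asked, and still so for the second after the job is handed in, with the robot touching nothing.
Of roll1, roll2, roll3, roll4 only 3 to 4 are there at a start; the rules pass over those that are not, and their reading is None.
At some moment in a run one of roll1, roll2, roll3, roll4 may be knocked a few centimetres aside while the robot is not near it.
It also fails if it takes over 208 s, if anything falls off the work surface, if the arm or the gripper's body presses on something with over 40 N, if the wrist force passes 120 N, or if a joint passes its speed limit or range.

## Working session

There is one attempt and no reset: what is moved stays moved. The work goes in short steps, Python scripts to look and compute and a shell command to move; the robot and the scene stay as the last step left them, time stands still between calls to the robot, and variables do not carry over. Pictures are saved under pics/ and viewed, and the job is handed in when it is done.

```bash
ls; mkdir -p pics; cat > h.py <<'E'
import numpy as np, cv2
from workcell import ctrl
def snap(name,fn=None):
    d=ctrl.get_image(name); 
    if fn: cv2.imwrite('pics/'+fn,d['pixels'])
    np.savez('/tmp/%s.npz'%name,pixels=d['pixels'],K=np.array(d['intrinsics']),k1=d['k1'],rvec=np.array(d['rvec']),tvec=np.array(d['tvec']))
    return d
def load(name):
    z=np.load('/tmp/%s.npz'%name); return dict(pixels=z['pixels'],intrinsics=z['K'],k1=float(z['k1']),rvec=z['rvec'],tvec=z['tvec'])
def ray(d,u,v):
    K=np.array(d['intrinsics'],float)
    dist=np.array([d['k1'],0,0,0],float)
    p=cv2.undistortPointsIter(np.array([[[u,v]]],float),K,dist,None,None,(3,50,1e-9))[0,0]
    R=cv2.Rodrigues(np.array(d['rvec'],float))[0]; t=np.array(d['tvec'],float).ravel()
    return -R.T@t, R.T@np.array([p[0],p[1],1])
def on(d,u,v,z):
    c,r=ray(d,u,v); return c+r*(z-c[2])/r[2]
def proj(d,P):
    K=np.array(d['intrinsics'],float)
    return cv2.projectPoints(np.array(P,float).reshape(-1,1,3),np.array(d['rvec'],float),np.array(d['tvec'],float),K,np.array([d['k1'],0,0,0],float))[0].reshape(-1,2)
E
python3 - <<'E'
from h import *
for n in ['top','side','wrist']:
    d=snap(n,n+'0.png'); print(n,d['k1'],ray(d,256,192))
print(ctrl.get_obs())
E
```

```text
pics
top 0.04238877476080484 (array([ 315.95693389,   50.09574938, 1336.22439878]), array([ 0.15139589,  0.01621604, -0.98857839]))
side -0.14565671572057637 (array([485.59989561, 940.50340795, 994.08776885]), array([ 0.03010476, -0.70224657, -0.71141616]))
wrist -0.06440041921185417 (array([216.89812533, 588.65144669, 383.97056438]), array([ 0.20173504, -0.10181362, -0.97424107]))
{'t': 0.15, 'qpos': array([ 1.09398232e+00,  4.23650289e-01,  1.63047380e+00, -5.09719402e-06,
        1.08857688e+00, -1.90018207e-02]), 'qvel': array([ 4.30154237e-04, -1.13700789e-03, -3.44646858e-03, -5.72700986e-05,
        1.14726086e-03, -4.93287830e-04]), 'joint_torque': array([-2.76926266e-04, -5.44981635e+01, -2.73918074e+01,  6.44067465e-02,
        2.04032828e-02, -1.02838462e-04]), 'ee_pos': array([276.03909938, 560.29698222, 230.10560572]), 'orientation': array([-1.5419006,  0.3592586, -0.3588352]), 'ft_force': array([ 0.20482635, -0.51210451, -0.24288496]), 'moment': array([-0.04954513, -0.02037904, -0.00587958]), 'width': 87.55132887089404}
```

View pics/top0.png

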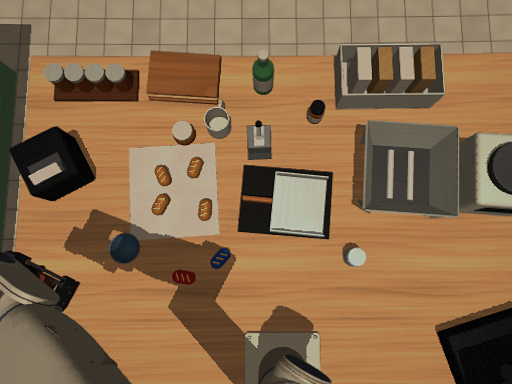

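View pics/side0.png

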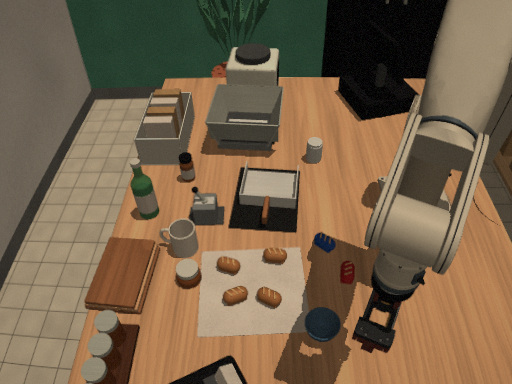

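View pics/wrist0.png

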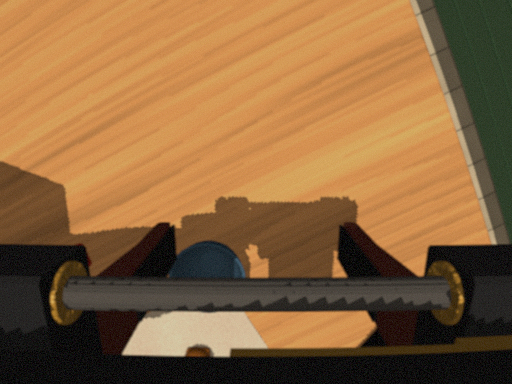

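The top view shows +x up and +y to the left. Four brown rolls are on the paper at about (163,175), (195,168), (160,204) and (205,209). The red (184,277) and blue (220,258) look-alikes lie off the paper. The scoop is on the mat at (287,202) with its handle to the left, the switch is at (259,140) and the hopper at (410,170). I'll measure next.

```bash
python3 - <<'E'
from h import *
d=load('top')
im=d['pixels']; hsv=cv2.cvtColor(im,cv2.COLOR_BGR2HSV)
c=cv2.resize(im[100:290,110:340],None,fx=3.4,fy=3.1,interpolation=cv2.INTER_CUBIC)
c=cv2.resize(im[110:290,120:345],None,fx=3.3,fy=3.3,interpolation=cv2.INTER_CUBIC);cv2.imwrite('pics/topc.png',c)
s=load('side')['pixels']; c=cv2.resize(s[150:320,170:370],None,fx=3.5,fy=3.5,interpolation=cv2.INTER_CUBIC);cv2.imwrite('pics/sidec.png',c)
for p in [(163,175),(195,168),(160,204),(205,209),(184,277)]: print(p,hsv[p[1],p[0]])
o=ctrl.get_obs(); R=cv2.Rodrigues(o['orientation'])[0]; print(R.round(3))
for nm,u,v,z in [('sw',259,153,0),('mug',217,124,0)]: print(nm,on(d,u,v,z))
E
```

```text
(163, 175) [ 13 191 152]
(195, 168) [ 13 191 155]
(160, 204) [ 16 155 107]
(205, 209) [ 15 164 168]
(184, 277) [179 228  85]
[[ 0.897 -0.001  0.442]
 [-0.442 -0.001  0.897]
 [-0.    -1.    -0.001]]
sw [644.680709    62.14539809   0.        ]
mug [740.02062926 195.19097329   0.        ]
```

View pics/topc.png

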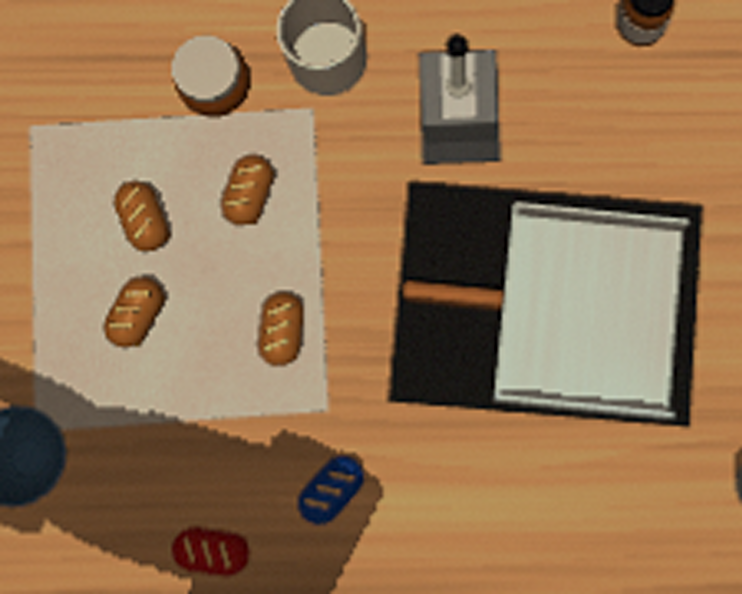

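View pics/sidec.png

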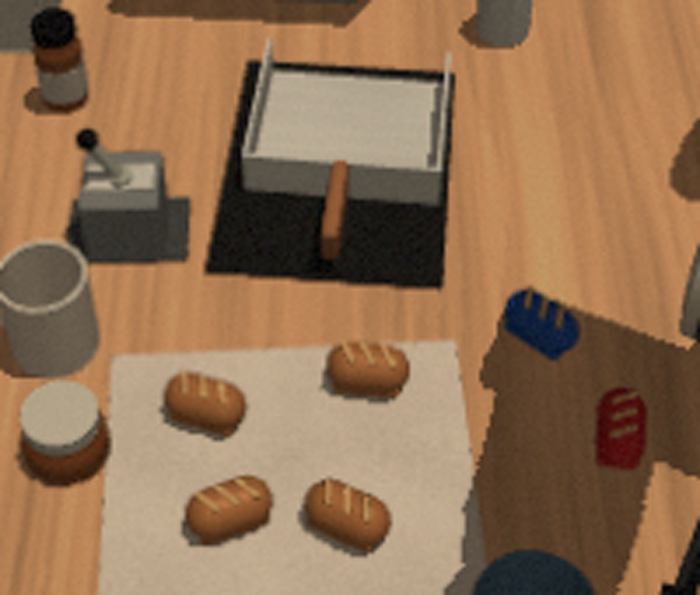

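Four brown, scored rolls are confirmed on the paper, and the blue and red look-alikes are excluded. Next: rolls, knob, scoop, mat and hopper.

```bash
cat >> h.py <<'E'
def rolls(d,z=19,show=True):
    im=d['pixels']; hsv=cv2.cvtColor(im,cv2.COLOR_BGR2HSV)
    m=cv2.inRange(hsv,(8,130,60),(20,255,235))
    return m
def tri(d1,p1,d2,p2):
    c1,r1=ray(d1,*p1); c2,r2=ray(d2,*p2)
    r1=r1/np.linalg.norm(r1); r2=r2/np.linalg.norm(r2)
    s=np.linalg.lstsq(np.c_[r1,-r2],c2-c1,rcond=None)[0]
    a=c1+s[0]*r1;b=c2+s[1]*r2
    return (a+b)/2, np.linalg.norm(a-b)
def detect_rolls(d,box,z=19):
    x0,y0,x1,y1=box; m=rolls(d)[y0:y1,x0:x1]
    m=cv2.morphologyEx(m,cv2.MORPH_CLOSE,np.ones((5,5)))
    cs,_=cv2.findContours(m,cv2.RETR_EXTERNAL,cv2.CHAIN_APPROX_NONE)
    out=[]
    for c in cs:
        a=cv2.contourArea(c)
        if a<80: continue
        pts=np.array([on(d,p[0][0]+x0,p[0][1]+y0,z)[:2] for p in c])
        (cx,cy),(w,h),ang=cv2.minAreaRect(pts.astype(np.float32))
        la=ang if w>=h else ang+90
        M=cv2.moments(c); u,v=M['m10']/M['m00']+x0,M['m01']/M['m00']+y0
        out.append((u,v,cx,cy,max(w,h),min(w,h),(la+90)%180-90))
    return out
E
python3 - <<'E'
from h import *
np.set_printoptions(precision=1,suppress=True)
t=load('top'); s=load('side')
print('top'); 
for r in detect_rolls(t,(130,144,218,238)): print(np.array(r))
print('side')
for r in detect_rolls(s,(200,240,305,330)): print(np.array(r))
f=lambda x,y:(x/3.3+120,y/3.3+110)
g=lambda x,y:(x/3.5+170,y/3.5+150)
print('knob',tri(t,f(457,45),s,g(87,139)))
print('swtop corners',[on(t,*f(*p),70)[:2] for p in [(419,51),(497,50),(499,122),(422,125)]])
print('mat',[on(t,*f(*p),3)[:2] for p in [(410,182),(702,205),(688,424),(390,401)]])
print('scoop walltops',[on(t,*f(*p),48)[:2] for p in [(513,203),(689,219),(673,415),(494,401)]])
print('handle ends top z52+3',[on(t,*f(*p),55)[:2] for p in [(404,291),(502,296)]])
print('lip',[on(t,*f(*p),5)[:2] for p in [(685,225),(669,405)]])
for nm,b in [('hoptop',(t,340,100,512,230)),('hopside',(s,190,70,310,160))]:
    d,x0,y0,x1,y1=b; cv2.imwrite('pics/%s.png'%nm,cv2.resize(d['pixels'][y0:y1,x0:x1],None,fx=4.5,fy=4.5,interpolation=cv2.INTER_CUBIC))
E
```

```text
top
[204.7 209.3 465.2 227.7  65.3  37.3  -6. ]
[160.1 204.2 482.4 362.2  67.   39.4 -28. ]
[162.4 175.1 572.1 359.2  66.8  37.   22.7]
[194.5 167.3 596.5 261.2  65.1  37.7 -18.7]
side
[268.8 296.6 485.6 365.2  66.3  44.8 -27.2]
[235.  295.1 575.3 361.6  65.8  46.3  21.6]
[228.2 264.8 600.1 264.6  67.6  45.9 -18.5]
[256.5 247.1 537.8 227.  306.2 118.8  -3.2]
knob (array([705.1,  62.2, 113.8]), np.float64(1.3655991418048972))
swtop corners [array([712.8,  97.4]), array([713.3,  26.2]), array([645.7,  24.9]), array([643.4,  94.7])]
mat [array([605.2, 108.4]), array([ 581.3, -167.2]), array([ 376. , -147.7]), array([398.7, 126.6])]
scoop walltops [array([575.3,  12.4]), array([ 559.4, -147.7]), array([ 382. , -127.9]), array([395.3,  31.3])]
handle ends top z52+3 [array([493.9, 111.4]), array([488.8,  23.4])]
lip [array([ 561.8, -150.3]), array([ 393.4, -130.4])]
```

View pics/hoptop.png

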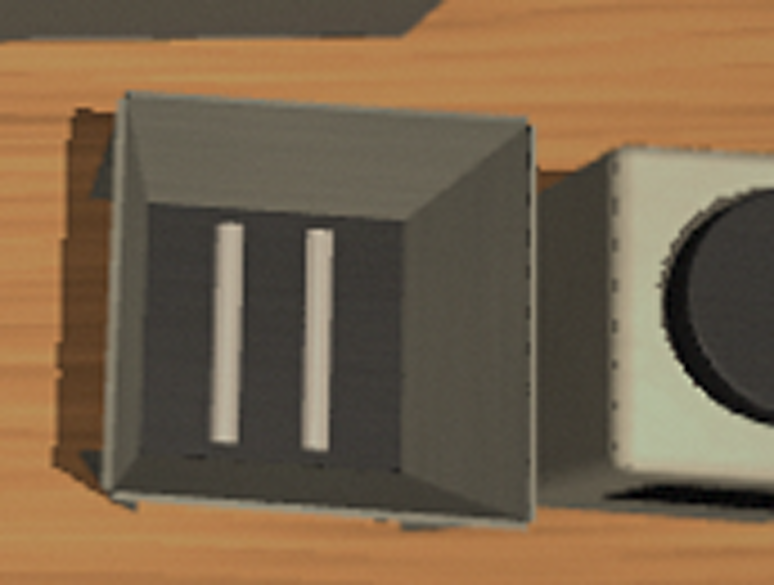

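View pics/hopside.png

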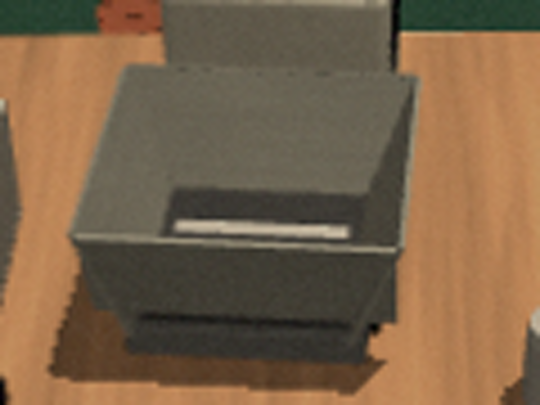

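```bash
python3 - <<'E'
from h import *
np.set_printoptions(precision=1,suppress=True)
t=load('top'); s=load('side')
f=lambda x,y:(x/4.5+340,y/4.5+100)
g=lambda x,y:(x/4.5+190,y/4.5+70)
A=np.array([on(t,*f(*p),140) for p in [(125,95),(530,122),(530,521),(104,491)]]);print(A,A.mean(0))
A=np.array([on(s,*g(*p),140) for p in [(125,67),(417,78),(400,248),(75,239)]]);print(A,A.mean(0))
print('house near edge',[on(t,*f(*p),200) for p in [(612,155),(618,465)]])
# obstacles
for n,u,v,z in [('spice',317,105,100),('bottle',263,58,150),('mug',217,117,90),('honey',182,131,55),('tin',356,253,80),('bowl',125,247,50),('blue',220,258,19),('red',184,277,19)]: print(n,on(t,u,v,z))
E
```

```text
[[ 701.1 -248.9  140. ]
 [ 680.9 -500.3  140. ]
 [ 430.2 -481.   140. ]
 [ 449.7 -225.   140. ]] [ 565.5 -363.8  140. ]
[[ 683.5 -489.9  140. ]
 [ 431.1 -468.4  140. ]
 [ 450.4 -223.3  140. ]
 [ 699.4 -237.2  140. ]] [ 566.1 -354.7  140. ]
house near edge [array([ 641.8, -519. ,  200. ]), array([ 456.7, -506.9,  200. ])]
spice [ 764.7 -111.2  100. ]
bottle [889.2  47.9 150. ]
mug [733.  185.6  90. ]
honey [701.  295.1  55. ]
tin [ 331.3 -212.9   80. ]
bowl [353.5 452.7  50. ]
blue [319.6 179.5  19. ]
red [265.2 285.   19. ]
```

Measurements agree with the given sizes: hopper mouth centre about (566,-360), box centre (679,61), scoop handle about (494,68). First the switch: I'll straddle the knob with the open fingers.

```bash
python3 -m creep '[{"tx":200,"ty":-250,"rz":-0.5},{"tx":414,"ty":-499,"rz":-1.1},{"tx":414,"ty":-499,"rz":-1.1},{"tx":414,"ty":-499,"rz":-1.1},{"tx":414,"ty":-499,"rz":-1.1},{"tx":414,"ty":-499,"rz":-1.1},{"tx":414,"ty":-499,"rz":-1.1},{"tx":414,"ty":-499,"rz":-1.1},{"tx":414,"ty":-499,"rz":-1.1},{"tx":414,"ty":-499,"rz":-1.1}]'
```

```text
schema error: expected keys tx, ty, tz, rx, ry, rz, fingers
```

```bash
python3 -m creep '[{"tx":414,"ty":-499,"tz":0,"rx":0,"ry":0,"rz":-1.1,"fingers":0},{"tx":414,"ty":-499,"tz":0,"rx":0,"ry":0,"rz":-1.1,"fingers":0},{"tx":414,"ty":-499,"tz":0,"rx":0,"ry":0,"rz":-1.1,"fingers":0},{"tx":414,"ty":-499,"tz":0,"rx":0,"ry":0,"rz":-1.1,"fingers":0},{"tx":414,"ty":-499,"tz":0,"rx":0,"ry":0,"rz":-1.1,"fingers":0},{"tx":414,"ty":-499,"tz":0,"rx":0,"ry":0,"rz":-1.1,"fingers":0},{"tx":414,"ty":-499,"tz":0,"rx":0,"ry":0,"rz":-1.1,"fingers":0},{"tx":414,"ty":-499,"tz":0,"rx":0,"ry":0,"rz":-1.1,"fingers":0},{"tx":414,"ty":-499,"tz":0,"rx":0,"ry":0,"rz":-1.1,"fingers":0},{"tx":414,"ty":-499,"tz":0,"rx":0,"ry":0,"rz":-1.1,"fingers":0}]'
```

```text
t: 1.4
ee_pos: [676.2, 77.8, 230.4]
orientation: [-1.215, 1.2, -1.2]
ft_force: [0.3, 0.8, 0.1]
width: 87.7
```

```bash
python3 -m creep '[{"tx":14,"ty":-16,"tz":0,"rx":0,"ry":0,"rz":0,"fingers":0},{"tx":14,"ty":-16,"tz":-40,"rx":0,"ry":0,"rz":0,"fingers":0},{"tx":14,"ty":-16,"tz":-80,"rx":0,"ry":0,"rz":0,"fingers":0},{"tx":14,"ty":-16,"tz":-122,"rx":0,"ry":0,"rz":0,"fingers":0},{"tx":14,"ty":-16,"tz":-122,"rx":0,"ry":0,"rz":0,"fingers":0}]'; python3 - <<'E'
from h import *
d=snap('side','s1.png'); cv2.imwrite('pics/s1c.png',cv2.resize(d['pixels'][100:280,120:320],None,fx=3.2,fy=3.2))
E
```

```text
t: 2.02
ee_pos: [686.0, 64.2, 105.0]
orientation: [-1.222, 1.205, -1.196]
ft_force: [-0.5, -1.2, -1.0]
width: 88.1
```

View pics/s1c.png

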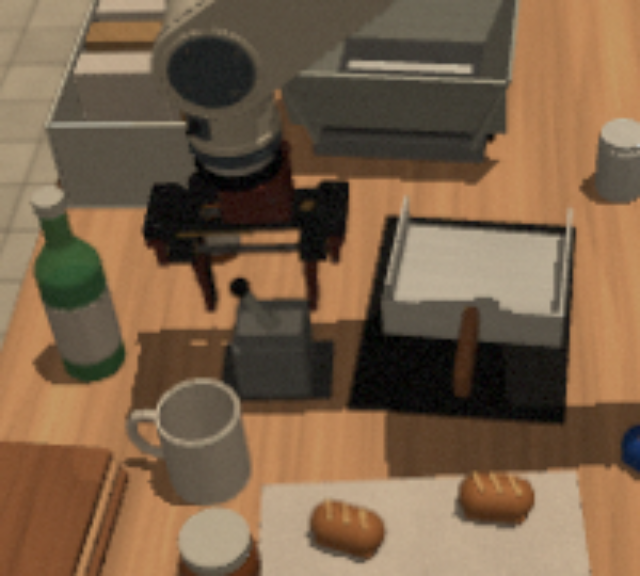

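The fingers straddle the knob at crop (240,287). Pulling towards the robot now.

```bash
python3 -m creep '[{"tx":-15,"ty":0,"tz":0,"rx":0,"ry":0,"rz":0,"fingers":0},{"tx":-30,"ty":0,"tz":0,"rx":0,"ry":0,"rz":0,"fingers":0},{"tx":-45,"ty":0,"tz":0,"rx":0,"ry":0,"rz":0,"fingers":0},{"tx":-58,"ty":0,"tz":0,"rx":0,"ry":0,"rz":0,"fingers":0},{"tx":-58,"ty":0,"tz":0,"rx":0,"ry":0,"rz":0,"fingers":0},{"tx":-38,"ty":0,"tz":0,"rx":0,"ry":0,"rz":0,"fingers":0},{"tx":-30,"ty":0,"tz":60,"rx":0,"ry":0,"rz":0,"fingers":0},{"tx":-30,"ty":0,"tz":120,"rx":0,"ry":0,"rz":0,"fingers":0}]'; python3 - <<'E'
from h import *
d=snap('side','s2.png'); cv2.imwrite('pics/s2c.png',cv2.resize(d['pixels'][100:280,120:320],None,fx=3.2,fy=3.2))
E
```

```text
t: 3.08
ee_pos: [659.1, 63.5, 228.8]
orientation: [-1.218, 1.202, -1.198]
ft_force: [1.1, -0.0, -0.5]
width: 88.0
```

View pics/s2c.png

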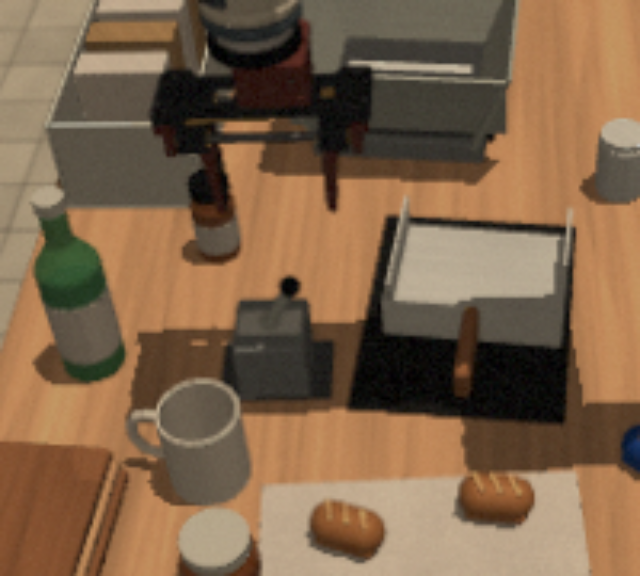

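The switch is off: the knob is now at crop (290,287), leaning towards the robot. Next, roll A at (466,228).

```bash
python3 -m creep '[{"tx":-193,"ty":164,"tz":-109,"rx":0,"ry":0,"rz":1.453,"fingers":0},{"tx":-193,"ty":164,"tz":-109,"rx":0,"ry":0,"rz":1.453,"fingers":0},{"tx":-193,"ty":164,"tz":-109,"rx":0,"ry":0,"rz":1.453,"fingers":0},{"tx":-193,"ty":164,"tz":-109,"rx":0,"ry":0,"rz":1.453,"fingers":0},{"tx":-193,"ty":164,"tz":-109,"rx":0,"ry":0,"rz":1.453,"fingers":0},{"tx":-193,"ty":164,"tz":-109,"rx":0,"ry":0,"rz":1.453,"fingers":0},{"tx":-193,"ty":164,"tz":-109,"rx":0,"ry":0,"rz":1.453,"fingers":0},{"tx":-193,"ty":164,"tz":-109,"rx":0,"ry":0,"rz":1.453,"fingers":0},{"tx":-193,"ty":164,"tz":-109,"rx":0,"ry":0,"rz":1.453,"fingers":0},{"tx":-193,"ty":164,"tz":-109,"rx":0,"ry":0,"rz":1.453,"fingers":0}]'; python3 - <<'E'
from h import *
d=snap('top','t3.png'); cv2.imwrite('pics/t3c.png',cv2.resize(d['pixels'][110:290,120:345],None,fx=3,fy=3))
o=ctrl.get_obs();R=cv2.Rodrigues(o['orientation'])[0];print(R.round(3))
E
```

```text
t: 4.38
ee_pos: [466.2, 227.6, 119.5]
orientation: [-1.569, 0.085, -0.084]
ft_force: [0.1, 0.4, -0.5]
width: 88.2
[[ 0.994 -0.     0.107]
 [-0.107 -0.     0.994]
 [-0.    -1.    -0.   ]]
```

View pics/t3c.png

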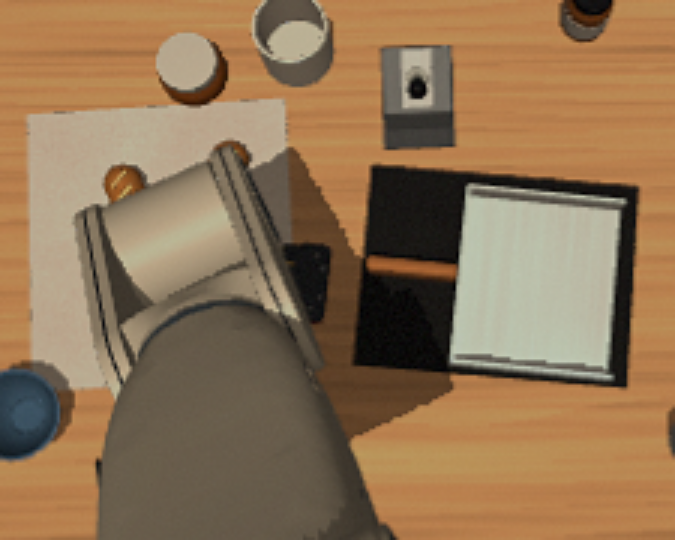

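```bash
python3 -m creep '[{"tx":0,"ty":0,"tz":-50,"rx":0,"ry":0,"rz":0,"fingers":0},{"tx":0,"ty":0,"tz":-85,"rx":0,"ry":0,"rz":0,"fingers":0},{"tx":0,"ty":0,"tz":-105,"rx":0,"ry":0,"rz":0,"fingers":0},{"tx":0,"ty":0,"tz":-105,"rx":0,"ry":0,"rz":0,"fingers":255},{"tx":0,"ty":0,"tz":-105,"rx":0,"ry":0,"rz":0,"fingers":255},{"tx":0,"ty":0,"tz":-105,"rx":0,"ry":0,"rz":0,"fingers":255},{"tx":0,"ty":0,"tz":-105,"rx":0,"ry":0,"rz":0,"fingers":255},{"tx":0,"ty":0,"tz":-60,"rx":0,"ry":0,"rz":0,"fingers":255},{"tx":0,"ty":0,"tz":-5,"rx":0,"ry":0,"rz":0,"fingers":255}]'
```

```text
t: 5.55
ee_pos: [465.5, 227.3, 115.3]
orientation: [-1.57, 0.084, -0.081]
ft_force: [0.9, 0.9, 0.2]
width: 31.0
```

Held (31 mm). Place at the back-left of the bowl.

```bash
python3 -m creep '[{"tx":64,"ty":-262,"tz":0,"rx":0,"ry":0,"rz":0.02,"fingers":255},{"tx":64,"ty":-262,"tz":0,"rx":0,"ry":0,"rz":0.02,"fingers":255},{"tx":64,"ty":-262,"tz":0,"rx":0,"ry":0,"rz":0.02,"fingers":255},{"tx":64,"ty":-262,"tz":0,"rx":0,"ry":0,"rz":0.02,"fingers":255},{"tx":64,"ty":-262,"tz":0,"rx":0,"ry":0,"rz":0.02,"fingers":255},{"tx":64,"ty":-262,"tz":-40,"rx":0,"ry":0,"rz":0.02,"fingers":255},{"tx":64,"ty":-262,"tz":-60,"rx":0,"ry":0,"rz":0.02,"fingers":255},{"tx":64,"ty":-262,"tz":-60,"rx":0,"ry":0,"rz":0.02,"fingers":255}]'
python3 - <<'E'
from h import *
d=snap('side','s4.png'); cv2.imwrite('pics/s4c.png',cv2.resize(d['pixels'][120:320,150:370],None,fx=3,fy=3))
E
```

```text
t: 6.55
ee_pos: [529.0, -33.7, 53.6]
orientation: [-1.57, 0.069, -0.064]
ft_force: [-0.5, -0.0, -0.0]
width: 0.6
```

View pics/s4c.png

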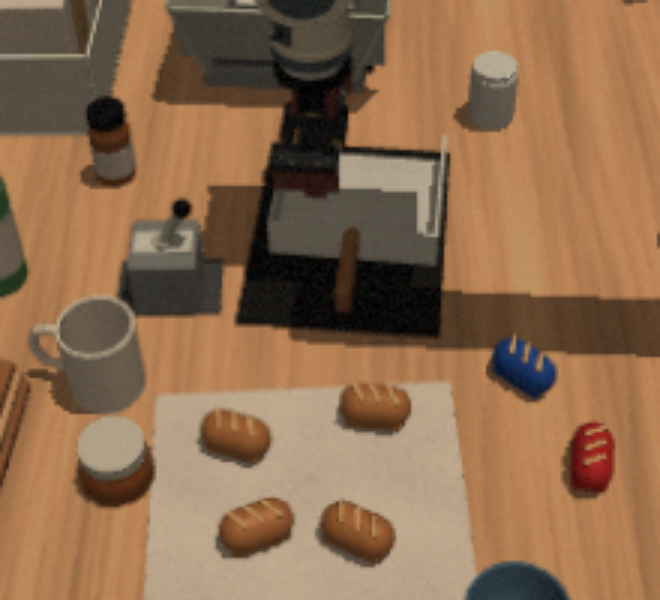

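The roll was not gripped: the fingers need more rows to close, about 10 mm per row. All four rolls are still on the paper, so I'll re-measure.

```bash
cat > rr.py <<'E'
from h import *
import sys
np.set_printoptions(precision=1,suppress=True)
t=snap('top','t_%s.png'%sys.argv[1]); s=snap('side','s_%s.png'%sys.argv[1])
for n,d,b in [('top',t,(128,140,222,245)),('side',s,(195,240,310,335))]:
    for r in detect_rolls(d,b): print(n,np.array(r))
E
python3 rr.py 5
```

```text
top [170.1 241.2 372.5 339.9 163.8  20.8  89.5]
top [204.7 207.8 467.9 227.3  59.7  37.2  -5.2]
top [160.  204.2 482.6 362.8  67.   38.2 -28. ]
top [162.3 175.1 572.1 359.2  66.8  37.   22.7]
top [194.4 167.2 596.5 261.3  65.   37.4 -19.3]
top [183.7 157.8 547.1 318.5 287.8 285.  -87.6]
side [268.8 296.6 485.6 365.2  66.3  44.8 -27.2]
side [235.  295.1 575.3 361.6  65.8  46.3  21.6]
side [228.2 264.9 600.1 264.6  67.6  46.  -18.8]
side [255.7 254.7 531.6 325.2 331.4 298.1   0.4]
```

```bash
python3 -m creep '[{"tx":0,"ty":0,"tz":60,"rx":0,"ry":0,"rz":0,"fingers":70},{"tx":-63,"ty":262,"tz":60,"rx":0,"ry":0,"rz":-0.02,"fingers":70},{"tx":-63,"ty":262,"tz":60,"rx":0,"ry":0,"rz":-0.02,"fingers":70},{"tx":-63,"ty":262,"tz":60,"rx":0,"ry":0,"rz":-0.02,"fingers":70},{"tx":-63,"ty":262,"tz":60,"rx":0,"ry":0,"rz":-0.02,"fingers":70},{"tx":-63,"ty":262,"tz":60,"rx":0,"ry":0,"rz":-0.02,"fingers":70},{"tx":-63,"ty":262,"tz":10,"rx":0,"ry":0,"rz":-0.02,"fingers":70},{"tx":-63,"ty":262,"tz":-39,"rx":0,"ry":0,"rz":-0.02,"fingers":70},{"tx":-63,"ty":262,"tz":-39,"rx":0,"ry":0,"rz":-0.02,"fingers":255},{"tx":-63,"ty":262,"tz":-39,"rx":0,"ry":0,"rz":-0.02,"fingers":255}]'
python3 -m creep '[{"tx":0,"ty":0,"tz":0,"rx":0,"ry":0,"rz":0,"fingers":255},{"tx":0,"ty":0,"tz":0,"rx":0,"ry":0,"rz":0,"fingers":255},{"tx":0,"ty":0,"tz":0,"rx":0,"ry":0,"rz":0,"fingers":255}]'
```

```text
t: 7.95
ee_pos: [468.3, 227.7, 17.2]
orientation: [-1.569, 0.082, -0.084]
ft_force: [0.9, 1.2, 0.7]
width: 47.1
t: 8.32
ee_pos: [468.9, 228.1, 17.8]
orientation: [-1.568, 0.08, -0.085]
ft_force: [0.1, -0.6, 8.7]
width: 38.2
```

```bash
python3 -m creep '[{"tx":0,"ty":0,"tz":50,"rx":0,"ry":0,"rz":0,"fingers":255},{"tx":20,"ty":-30,"tz":95,"rx":0,"ry":0,"rz":0,"fingers":255},{"tx":61,"ty":-262,"tz":95,"rx":0,"ry":0,"rz":0.02,"fingers":255},{"tx":61,"ty":-262,"tz":95,"rx":0,"ry":0,"rz":0.02,"fingers":255},{"tx":61,"ty":-262,"tz":95,"rx":0,"ry":0,"rz":0.02,"fingers":255},{"tx":61,"ty":-262,"tz":95,"rx":0,"ry":0,"rz":0.02,"fingers":255},{"tx":61,"ty":-262,"tz":95,"rx":0,"ry":0,"rz":0.02,"fingers":255},{"tx":61,"ty":-262,"tz":45,"rx":0,"ry":0,"rz":0.02,"fingers":255},{"tx":61,"ty":-262,"tz":18,"rx":0,"ry":0,"rz":0.02,"fingers":255},{"tx":61,"ty":-262,"tz":12,"rx":0,"ry":0,"rz":0.02,"fingers":255}]'
python3 - <<'E'
from h import *
d=snap('side','s6.png'); cv2.imwrite('pics/s6c.png',cv2.resize(d['pixels'][120:320,150:370],None,fx=3,fy=3))
E
```

```text
t: 9.57
ee_pos: [527.1, -33.4, 26.8]
orientation: [-1.57, 0.068, -0.064]
ft_force: [-0.2, 0.6, 0.0]
width: 37.6
```

View pics/s6c.png

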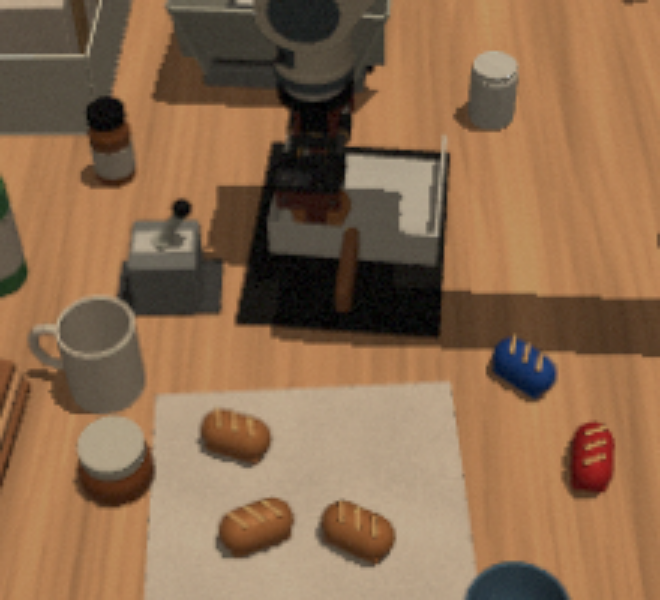

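```bash
python3 -m creep '[{"tx":0,"ty":0,"tz":0,"rx":0,"ry":0,"rz":0,"fingers":85},{"tx":0,"ty":0,"tz":0,"rx":0,"ry":0,"rz":0,"fingers":85},{"tx":0,"ty":0,"tz":0,"rx":0,"ry":0,"rz":0,"fingers":85},{"tx":0,"ty":0,"tz":45,"rx":0,"ry":0,"rz":0,"fingers":85},{"tx":0,"ty":0,"tz":95,"rx":0,"ry":0,"rz":0,"fingers":60},{"tx":71,"ty":296,"tz":95,"rx":0,"ry":0,"rz":-0.25,"fingers":60},{"tx":71,"ty":296,"tz":95,"rx":0,"ry":0,"rz":-0.25,"fingers":60},{"tx":71,"ty":296,"tz":95,"rx":0,"ry":0,"rz":-0.25,"fingers":60},{"tx":71,"ty":296,"tz":95,"rx":0,"ry":0,"rz":-0.25,"fingers":60},{"tx":71,"ty":296,"tz":95,"rx":0,"ry":0,"rz":-0.25,"fingers":60}]'
python3 - <<'E'
from h import *
d=snap('top','t7.png'); cv2.imwrite('pics/t7c.png',cv2.resize(d['pixels'][110:290,120:345],None,fx=3,fy=3))
d=snap('side')
np.set_printoptions(precision=1,suppress=True)
for r in detect_rolls(d,(200,245,305,330)): print(np.array(r))
E
```

```text
t: 10.88
ee_pos: [599.6, 263.8, 123.3]
orientation: [-1.554, 0.262, -0.263]
ft_force: [0.7, 0.3, -0.3]
width: 67.2
[268.8 296.6 485.6 365.2  66.3  44.8 -27.2]
[235.  295.1 574.4 361.8  64.9  46.2  25.2]
[228.2 264.9 599.9 264.2  67.5  46.8 -17.9]
[262.2 248.1 504.6 238.1 238.5 100.3  -3.2]
```

View pics/t7c.png

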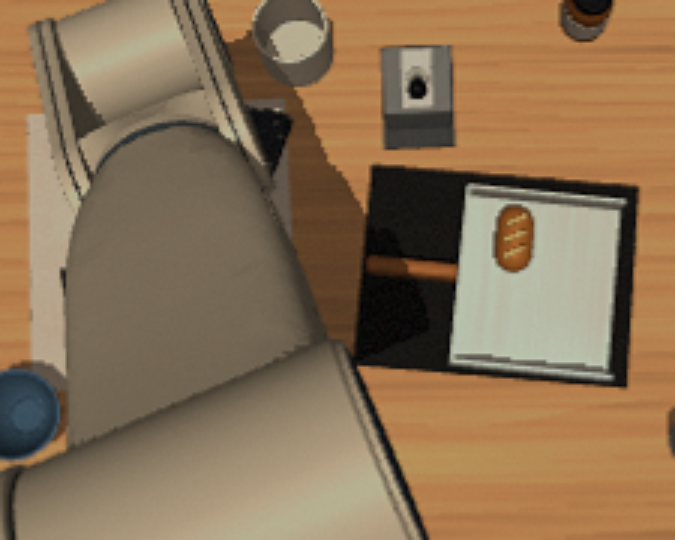

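Roll A lies in the scoop at crop (513,238). Now roll D.

```bash
python3 -m creep '[{"tx":-1,"ty":-1,"tz":-50,"rx":0,"ry":0,"rz":0,"fingers":60},{"tx":-1,"ty":-1,"tz":-90,"rx":0,"ry":0,"rz":0,"fingers":60},{"tx":-1,"ty":-1,"tz":-107,"rx":0,"ry":0,"rz":0,"fingers":60},{"tx":-1,"ty":-1,"tz":-107,"rx":0,"ry":0,"rz":0,"fingers":60},{"tx":-1,"ty":-1,"tz":-107,"rx":0,"ry":0,"rz":0,"fingers":255},{"tx":-1,"ty":-1,"tz":-107,"rx":0,"ry":0,"rz":0,"fingers":255},{"tx":-1,"ty":-1,"tz":-107,"rx":0,"ry":0,"rz":0,"fingers":255},{"tx":-1,"ty":-1,"tz":-107,"rx":0,"ry":0,"rz":0,"fingers":255},{"tx":-1,"ty":-1,"tz":-107,"rx":0,"ry":0,"rz":0,"fingers":255},{"tx":-1,"ty":-1,"tz":-107,"rx":0,"ry":0,"rz":0,"fingers":255}]'
```

```text
t: 12.22
ee_pos: [598.9, 260.9, 16.7]
orientation: [-1.554, 0.262, -0.264]
ft_force: [-1.0, 0.7, 6.7]
width: 37.9
```

```bash
python3 -m creep '[{"tx":0,"ty":0,"tz":50,"rx":0,"ry":0,"rz":0,"fingers":255},{"tx":-20,"ty":-30,"tz":95,"rx":0,"ry":0,"rz":0.25,"fingers":255},{"tx":-155,"ty":-288,"tz":95,"rx":0,"ry":0,"rz":0.25,"fingers":255},{"tx":-155,"ty":-288,"tz":95,"rx":0,"ry":0,"rz":0.25,"fingers":255},{"tx":-155,"ty":-288,"tz":95,"rx":0,"ry":0,"rz":0.25,"fingers":255},{"tx":-155,"ty":-288,"tz":95,"rx":0,"ry":0,"rz":0.25,"fingers":255},{"tx":-155,"ty":-288,"tz":95,"rx":0,"ry":0,"rz":0.25,"fingers":255},{"tx":-155,"ty":-288,"tz":45,"rx":0,"ry":0,"rz":0.25,"fingers":255},{"tx":-155,"ty":-288,"tz":18,"rx":0,"ry":0,"rz":0.25,"fingers":255},{"tx":-155,"ty":-288,"tz":12,"rx":0,"ry":0,"rz":0.25,"fingers":255}]'
```

```text
t: 13.48
ee_pos: [442.1, -27.4, 26.5]
orientation: [-1.57, 0.069, -0.064]
ft_force: [0.4, 0.4, 0.3]
width: 37.8
```

```bash
python3 -m creep '[{"tx":0,"ty":0,"tz":0,"rx":0,"ry":0,"rz":0,"fingers":85},{"tx":0,"ty":0,"tz":0,"rx":0,"ry":0,"rz":0,"fingers":85},{"tx":0,"ty":0,"tz":0,"rx":0,"ry":0,"rz":0,"fingers":85},{"tx":0,"ty":0,"tz":45,"rx":0,"ry":0,"rz":0,"fingers":85},{"tx":0,"ty":0,"tz":95,"rx":0,"ry":0,"rz":0,"fingers":60},{"tx":131,"ty":388,"tz":95,"rx":0,"ry":0,"rz":0.49,"fingers":60},{"tx":131,"ty":388,"tz":95,"rx":0,"ry":0,"rz":0.49,"fingers":60},{"tx":131,"ty":388,"tz":95,"rx":0,"ry":0,"rz":0.49,"fingers":60},{"tx":131,"ty":388,"tz":95,"rx":0,"ry":0,"rz":0.49,"fingers":60},{"tx":131,"ty":388,"tz":95,"rx":0,"ry":0,"rz":0.49,"fingers":60}]'
python3 - <<'E'
from h import *
d=snap('top','t8.png'); cv2.imwrite('pics/t8c.png',cv2.resize(d['pixels'][110:290,120:345],None,fx=3,fy=3))
d=snap('side','s8.png')
np.set_printoptions(precision=1,suppress=True)
for r in detect_rolls(d,(200,245,305,330)): print(np.array(r))
E
```

```text
t: 14.72
ee_pos: [543.7, 271.0, 123.5]
orientation: [-1.547, -0.319, 0.317]
ft_force: [0.5, -0.1, 0.3]
width: 67.3
[268.8 296.6 485.6 365.2  66.3  44.8 -27.2]
[235.  295.1 574.6 361.4  67.3  46.3  22. ]
[293.5 250.  436.3 242.  101.7 100.3  -3.2]
[217.9 247.2 623.4 249.7 120.9 113.1 -83.7]
```

View pics/t8c.png

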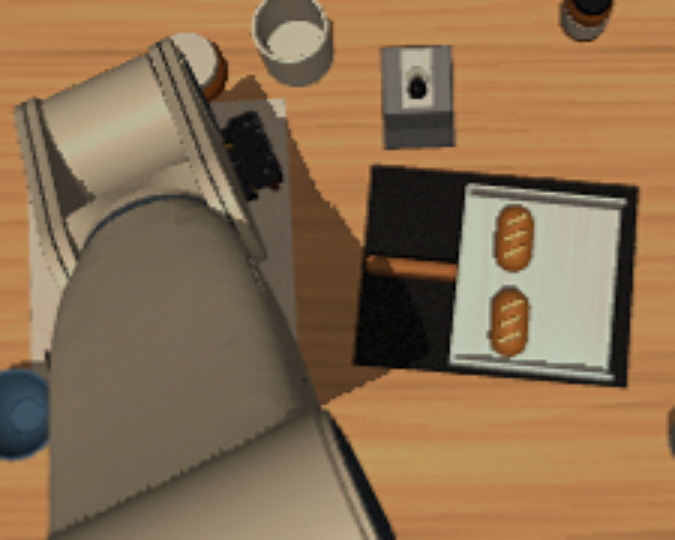

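View pics/s8.png

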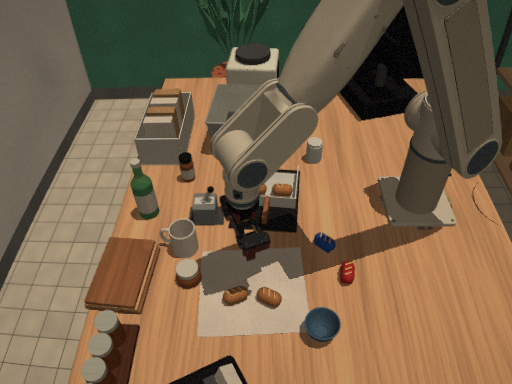

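Two rolls are in the scoop; C and B remain on the paper. Finishing the travel to C and gripping it.

```bash
python3 -m creep '[{"tx":30,"ty":89,"tz":0,"rx":0,"ry":0,"rz":0,"fingers":60},{"tx":30,"ty":89,"tz":-30,"rx":0,"ry":0,"rz":0,"fingers":60},{"tx":30,"ty":89,"tz":-70,"rx":0,"ry":0,"rz":0,"fingers":60},{"tx":30,"ty":89,"tz":-107,"rx":0,"ry":0,"rz":0,"fingers":60},{"tx":30,"ty":89,"tz":-107,"rx":0,"ry":0,"rz":0,"fingers":255},{"tx":30,"ty":89,"tz":-107,"rx":0,"ry":0,"rz":0,"fingers":255},{"tx":30,"ty":89,"tz":-107,"rx":0,"ry":0,"rz":0,"fingers":255},{"tx":30,"ty":89,"tz":-107,"rx":0,"ry":0,"rz":0,"fingers":255},{"tx":30,"ty":89,"tz":-107,"rx":0,"ry":0,"rz":0,"fingers":255},{"tx":30,"ty":89,"tz":-107,"rx":0,"ry":0,"rz":0,"fingers":255}]'
```

```text
t: 16.08
ee_pos: [574.4, 358.3, 17.8]
orientation: [-1.546, -0.32, 0.316]
ft_force: [-0.7, -0.4, 7.3]
width: 37.9
```

```bash
python3 -m creep '[{"tx":0,"ty":0,"tz":50,"rx":0,"ry":0,"rz":0,"fingers":255},{"tx":0,"ty":-40,"tz":95,"rx":0,"ry":0,"rz":-0.1,"fingers":255},{"tx":-50,"ty":-455,"tz":95,"rx":0,"ry":0,"rz":-0.49,"fingers":255},{"tx":-50,"ty":-455,"tz":95,"rx":0,"ry":0,"rz":-0.49,"fingers":255},{"tx":-50,"ty":-455,"tz":95,"rx":0,"ry":0,"rz":-0.49,"fingers":255},{"tx":-50,"ty":-455,"tz":95,"rx":0,"ry":0,"rz":-0.49,"fingers":255},{"tx":-50,"ty":-455,"tz":95,"rx":0,"ry":0,"rz":-0.49,"fingers":255},{"tx":-50,"ty":-455,"tz":95,"rx":0,"ry":0,"rz":-0.49,"fingers":255},{"tx":-50,"ty":-455,"tz":95,"rx":0,"ry":0,"rz":-0.49,"fingers":255},{"tx":-50,"ty":-455,"tz":85,"rx":0,"ry":0,"rz":-0.49,"fingers":255}]'
python3 -m creep '[{"tx":0,"ty":0,"tz":-40,"rx":0,"ry":0,"rz":0,"fingers":255},{"tx":0,"ty":0,"tz":-66,"rx":0,"ry":0,"rz":0,"fingers":255},{"tx":0,"ty":0,"tz":-73,"rx":0,"ry":0,"rz":0,"fingers":255},{"tx":0,"ty":0,"tz":-73,"rx":0,"ry":0,"rz":0,"fingers":255}]'
```

```text
t: 17.32
ee_pos: [523.8, -100.0, 101.8]
orientation: [-1.57, 0.068, -0.072]
ft_force: [-0.0, -0.2, -0.9]
width: 37.9
t: 17.82
ee_pos: [523.4, -96.6, 27.7]
orientation: [-1.57, 0.066, -0.066]
ft_force: [0.2, -0.6, -0.2]
width: 38.2
```

```bash
python3 -m creep '[{"tx":0,"ty":0,"tz":0,"rx":0,"ry":0,"rz":0,"fingers":88},{"tx":0,"ty":0,"tz":0,"rx":0,"ry":0,"rz":0,"fingers":88},{"tx":0,"ty":0,"tz":0,"rx":0,"ry":0,"rz":0,"fingers":88},{"tx":0,"ty":0,"tz":45,"rx":0,"ry":0,"rz":0,"fingers":88},{"tx":0,"ty":0,"tz":95,"rx":0,"ry":0,"rz":0,"fingers":60},{"tx":-39,"ty":460,"tz":95,"rx":0,"ry":0,"rz":-0.4,"fingers":60},{"tx":-39,"ty":460,"tz":95,"rx":0,"ry":0,"rz":-0.4,"fingers":60},{"tx":-39,"ty":460,"tz":95,"rx":0,"ry":0,"rz":-0.4,"fingers":60},{"tx":-39,"ty":460,"tz":95,"rx":0,"ry":0,"rz":-0.4,"fingers":60},{"tx":-39,"ty":460,"tz":95,"rx":0,"ry":0,"rz":-0.4,"fingers":60}]'
python3 - <<'E'
from h import *
d=snap('top','t9.png'); cv2.imwrite('pics/t9c.png',cv2.resize(d['pixels'][110:290,120:345],None,fx=3,fy=3))
d=snap('side','s9.png')
np.set_printoptions(precision=1,suppress=True)
for r in detect_rolls(d,(200,245,305,330)): print(np.array(r))
E
```

```text
t: 19.08
ee_pos: [498.0, 203.8, 123.2]
orientation: [-1.537, 0.38, -0.381]
ft_force: [0.3, 0.8, 0.1]
width: 67.4
[268.8 296.6 485.6 365.3  66.4  44.5 -27.7]
[246.6 247.7 536.8 236.3 303.  100.3  -3.2]
```

View pics/t9c.png

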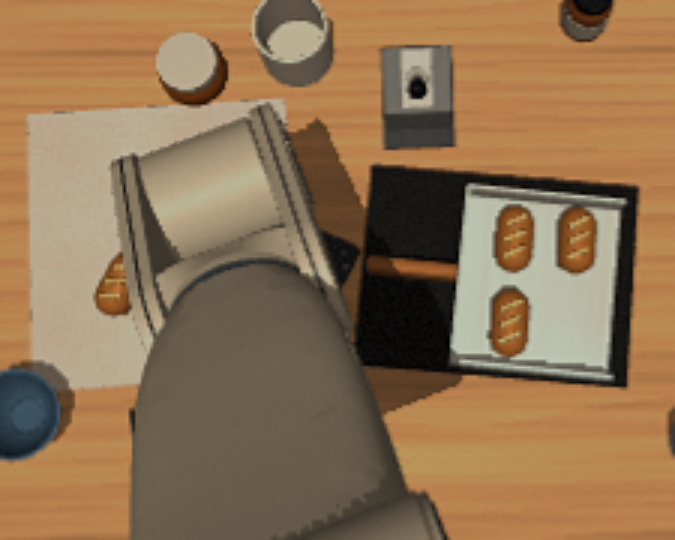

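View pics/s9.png

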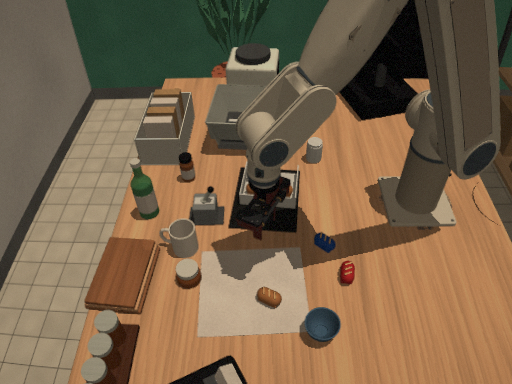

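Three rolls are in. Now B at (484.5,364).

```bash
python3 -m creep '[{"tx":-13.5,"ty":160,"tz":0,"rx":0,"ry":0,"rz":0,"fingers":60},{"tx":-13.5,"ty":160,"tz":0,"rx":0,"ry":0,"rz":0,"fingers":60},{"tx":-13.5,"ty":160,"tz":0,"rx":0,"ry":0,"rz":0,"fingers":60},{"tx":-13.5,"ty":160,"tz":-50,"rx":0,"ry":0,"rz":0,"fingers":60},{"tx":-13.5,"ty":160,"tz":-90,"rx":0,"ry":0,"rz":0,"fingers":60},{"tx":-13.5,"ty":160,"tz":-107,"rx":0,"ry":0,"rz":0,"fingers":60},{"tx":-13.5,"ty":160,"tz":-107,"rx":0,"ry":0,"rz":0,"fingers":60},{"tx":-13.5,"ty":160,"tz":-107,"rx":0,"ry":0,"rz":0,"fingers":255},{"tx":-13.5,"ty":160,"tz":-107,"rx":0,"ry":0,"rz":0,"fingers":255},{"tx":-13.5,"ty":160,"tz":-107,"rx":0,"ry":0,"rz":0,"fingers":255}]'
python3 -m creep '[{"tx":0,"ty":0,"tz":0,"rx":0,"ry":0,"rz":0,"fingers":255},{"tx":0,"ty":0,"tz":0,"rx":0,"ry":0,"rz":0,"fingers":255},{"tx":0,"ty":0,"tz":0,"rx":0,"ry":0,"rz":0,"fingers":255}]'
```

```text
t: 20.42
ee_pos: [485.3, 362.2, 16.8]
orientation: [-1.536, 0.379, -0.381]
ft_force: [-1.0, 0.1, 0.4]
width: 41.0
t: 20.8
ee_pos: [485.2, 362.2, 16.7]
orientation: [-1.536, 0.379, -0.381]
ft_force: [-1.2, -0.5, 5.5]
width: 38.1
```

```bash
python3 -m creep '[{"tx":0,"ty":0,"tz":50,"rx":0,"ry":0,"rz":0,"fingers":255},{"tx":0,"ty":-40,"tz":95,"rx":0,"ry":0,"rz":0.1,"fingers":255},{"tx":-46,"ty":-451,"tz":95,"rx":0,"ry":0,"rz":0.4,"fingers":255},{"tx":-46,"ty":-451,"tz":95,"rx":0,"ry":0,"rz":0.4,"fingers":255},{"tx":-46,"ty":-451,"tz":95,"rx":0,"ry":0,"rz":0.4,"fingers":255},{"tx":-46,"ty":-451,"tz":95,"rx":0,"ry":0,"rz":0.4,"fingers":255},{"tx":-46,"ty":-451,"tz":95,"rx":0,"ry":0,"rz":0.4,"fingers":255},{"tx":-46,"ty":-451,"tz":95,"rx":0,"ry":0,"rz":0.4,"fingers":255},{"tx":-46,"ty":-451,"tz":95,"rx":0,"ry":0,"rz":0.4,"fingers":255},{"tx":-46,"ty":-451,"tz":85,"rx":0,"ry":0,"rz":0.4,"fingers":255}]'
python3 -m creep '[{"tx":0,"ty":0,"tz":-40,"rx":0,"ry":0,"rz":0,"fingers":255},{"tx":0,"ty":0,"tz":-66,"rx":0,"ry":0,"rz":0,"fingers":255},{"tx":0,"ty":0,"tz":-73,"rx":0,"ry":0,"rz":0,"fingers":255},{"tx":0,"ty":0,"tz":-73,"rx":0,"ry":0,"rz":0,"fingers":88},{"tx":0,"ty":0,"tz":-73,"rx":0,"ry":0,"rz":0,"fingers":88},{"tx":0,"ty":0,"tz":-73,"rx":0,"ry":0,"rz":0,"fingers":88},{"tx":0,"ty":0,"tz":-30,"rx":0,"ry":0,"rz":0,"fingers":88},{"tx":0,"ty":0,"tz":20,"rx":0,"ry":0,"rz":0,"fingers":60},{"tx":0,"ty":60,"tz":40,"rx":0,"ry":0,"rz":0,"fingers":60},{"tx":0,"ty":120,"tz":40,"rx":0,"ry":0,"rz":0,"fingers":60}]'
```

```text
t: 22.05
ee_pos: [439.0, -91.5, 101.1]
orientation: [-1.57, 0.068, -0.072]
ft_force: [-0.1, 1.3, -0.9]
width: 37.7
t: 23.3
ee_pos: [440.4, 31.6, 143.3]
orientation: [-1.569, 0.064, -0.074]
ft_force: [0.8, -0.3, -0.3]
width: 66.9
```

All four rolls should be in the scoop. Before lifting the scoop I'll dry-run the tipping pose in the air with the empty gripper, to check it is in reach.

```bash
python3 -m creep '[{"tx":147,"ty":-136,"tz":100,"rx":0,"ry":0,"rz":-1.571,"fingers":60},{"tx":147,"ty":-136,"tz":100,"rx":0,"ry":0,"rz":-1.571,"fingers":60},{"tx":147,"ty":-136,"tz":100,"rx":0,"ry":0,"rz":-1.571,"fingers":60},{"tx":147,"ty":-136,"tz":100,"rx":0,"ry":0,"rz":-1.571,"fingers":60},{"tx":147,"ty":-136,"tz":100,"rx":0,"ry":0,"rz":-1.571,"fingers":60},{"tx":147,"ty":-136,"tz":100,"rx":0,"ry":0,"rz":-1.571,"fingers":60},{"tx":147,"ty":-136,"tz":100,"rx":0,"ry":0,"rz":-1.571,"fingers":60},{"tx":147,"ty":-136,"tz":100,"rx":0,"ry":0,"rz":-1.571,"fingers":60},{"tx":147,"ty":-136,"tz":100,"rx":0,"ry":0,"rz":-1.571,"fingers":60},{"tx":147,"ty":-136,"tz":100,"rx":0,"ry":0,"rz":-1.571,"fingers":60}]'
python3 -m creep '[{"tx":-7,"ty":-40,"tz":45,"rx":0.17,"ry":-0.015,"rz":0,"fingers":60},{"tx":-7,"ty":-82,"tz":92,"rx":0.35,"ry":-0.03,"rz":0,"fingers":60},{"tx":-7,"ty":-82,"tz":92,"rx":0.52,"ry":-0.044,"rz":0,"fingers":60},{"tx":-7,"ty":-82,"tz":92,"rx":0.7,"ry":-0.06,"rz":0,"fingers":60},{"tx":-7,"ty":-82,"tz":92,"rx":0.87,"ry":-0.074,"rz":0,"fingers":60},{"tx":-7,"ty":-82,"tz":92,"rx":1.0,"ry":-0.085,"rz":0,"fingers":60},{"tx":-7,"ty":-82,"tz":92,"rx":1.0,"ry":-0.085,"rz":0,"fingers":60},{"tx":-7,"ty":-82,"tz":92,"rx":1.0,"ry":-0.085,"rz":0,"fingers":60},{"tx":-7,"ty":-82,"tz":92,"rx":1.0,"ry":-0.085,"rz":0,"fingers":60}]'
python3 - <<'E'
from h import *
d=snap('side','s10.png'); d=snap('top','t10.png')
o=ctrl.get_obs();R=cv2.Rodrigues(o['orientation'])[0];print(R.round(3),o['qpos'].round(2))
E
```

```text
t: 24.55
ee_pos: [585.5, -105.2, 241.2]
orientation: [-1.168, 1.271, -1.271]
ft_force: [-0.4, 0.1, 0.9]
width: 66.9
t: 25.68
ee_pos: [579.0, -186.6, 334.0]
orientation: [-0.383, 1.545, -0.512]
ft_force: [-0.1, -0.0, -1.0]
width: 66.9
[[-0.044  0.071  0.996]
 [-0.537  0.839 -0.084]
 [-0.842 -0.539  0.002]] [-0.68  0.58  1.45  0.79  1.76 -0.72]
```

View pics/s10.png

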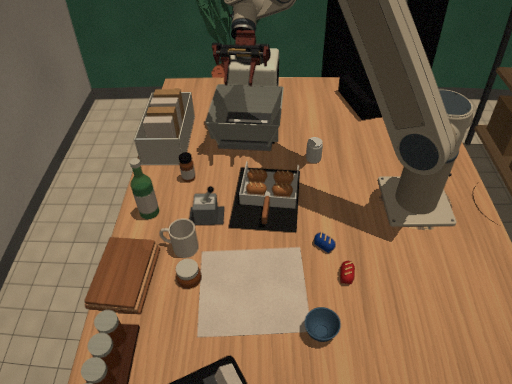

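View pics/t10.png

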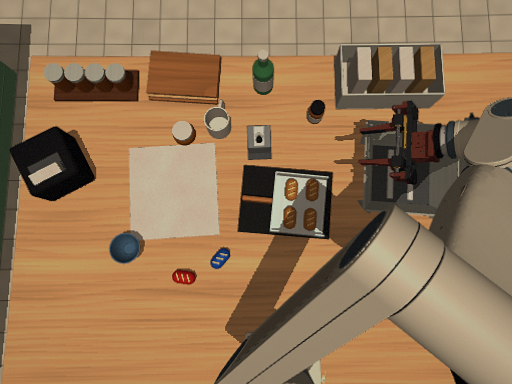

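The tilt is reachable with joint margin. All four rolls are in the scoop at about (291,188), (312,189), (290,216) and (310,218). Measuring the handle.

```bash
python3 - <<'E'
from h import *
np.set_printoptions(precision=1,suppress=True)
d=load('top'); im=d['pixels']
print('\n'.join(' '.join('%3d,%3d,%3d'%tuple(im[v,u]) for u in (246,255,264)) for v in range(192,208)))
hsv=cv2.cvtColor(im,cv2.COLOR_BGR2HSV)
m=np.zeros(im.shape[:2],np.uint8); m[188:212,238:276]=cv2.inRange(hsv,(5,100,50),(22,255,255))[188:212,238:276]
ys,xs=np.nonzero(m)
pts=np.array([on(d,x,y,55)[:2] for x,y in zip(xs,ys)]); 
print(len(pts),pts.min(0),pts.max(0),cv2.minAreaRect(pts.astype(np.float32)))
vx=cv2.fitLine(pts.astype(np.float32),cv2.DIST_L2,0,.01,.01).ravel(); print(vx)
cv2.imwrite('pics/t10c.png',cv2.resize(im[160:245,230:340],None,fx=6,fy=6,interpolation=cv2.INTER_CUBIC))
s=load('side');cv2.imwrite('pics/s10c.png',cv2.resize(s['pixels'][150:240,220:310],None,fx=6,fy=6,interpolation=cv2.INTER_CUBIC))
E
```

```text
23, 24, 25  22, 23, 28  19, 22, 24
 17, 20, 23  21, 23, 26  20, 21, 27
  3,  1,  3  20, 21, 25  19, 20, 24
 24, 43, 73  12,  9,  7  19, 21, 24
 44, 84,142  24, 52, 88  12, 10,  7
 51, 97,163  50, 90,149  35, 68,115
 55,107,178  49, 98,165  48, 91,154
 50, 93,155  56,109,181  52,100,167
 25, 49, 85  48, 92,155  55,106,179
 14, 32, 51  23, 47, 82  46, 87,146
 18, 20, 26  20, 31, 46  25, 47, 80
 27, 29, 30  19, 24, 27  17, 29, 41
 18, 21, 24  20, 23, 22  21, 22, 27
 20, 23, 26  21, 23, 26  26, 28, 31
 21, 23, 25  19, 23, 28  21, 24, 23
 19, 20, 23  22, 23, 27  23, 23, 27
264 [455.8  23.7] [524.6 124.7] ((490.3274841308594, 74.11955261230469), (68.79864501953125, 100.8437728881836), 0.1976422816514969)
[  0.1   1.  492.1  84.2]
```

View pics/t10c.png

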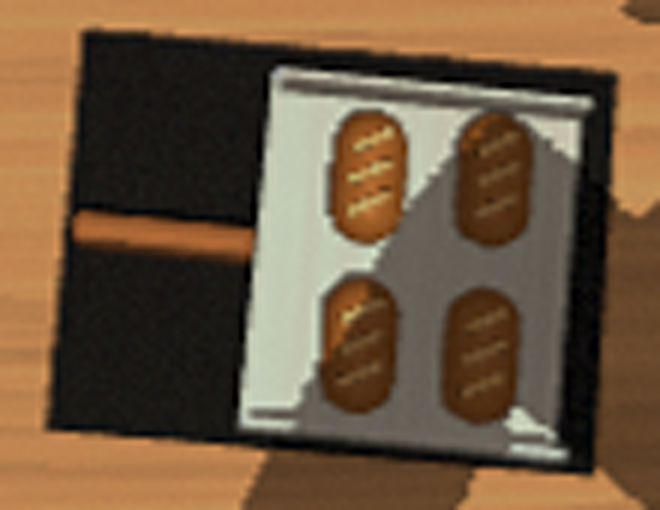

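View pics/s10c.png

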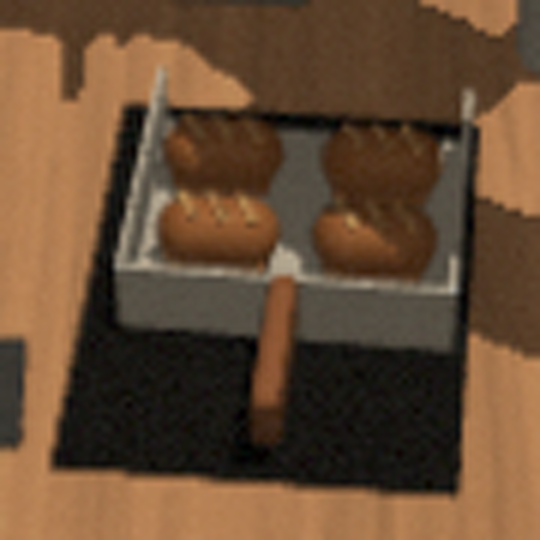

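```bash
python3 - <<'E'
from h import *
d=load('top'); print(on(d,264.5,199.6,55),on(d,243.3,197.8,55),on(d,271.7,200.2,55))
E
python3 -m creep '[{"tx":0,"ty":40,"tz":0,"rx":-0.17,"ry":0.015,"rz":0,"fingers":60},{"tx":-20,"ty":90,"tz":-20,"rx":-0.35,"ry":0.03,"rz":0,"fingers":60},{"tx":-40,"ty":140,"tz":-60,"rx":-0.52,"ry":0.044,"rz":0,"fingers":60},{"tx":-60,"ty":180,"tz":-100,"rx":-0.7,"ry":0.06,"rz":0,"fingers":60},{"tx":-87,"ty":220,"tz":-140,"rx":-0.87,"ry":0.074,"rz":0,"fingers":60},{"tx":-87,"ty":232,"tz":-180,"rx":-1.0,"ry":0.085,"rz":0,"fingers":60},{"tx":-87,"ty":232,"tz":-224,"rx":-1.0,"ry":0.085,"rz":0,"fingers":60},{"tx":-87,"ty":232,"tz":-224,"rx":-1.0,"ry":0.085,"rz":0,"fingers":60},{"tx":-87,"ty":232,"tz":-224,"rx":-1.0,"ry":0.085,"rz":0,"fingers":60}]'
python3 - <<'E'
from h import *
o=ctrl.get_obs();R=cv2.Rodrigues(o['orientation'])[0];print(R.round(3),o['qpos'].round(2))
snap('wrist','w11.png')
E
```

```text
[489.22098308  45.98994077  55.        ] [495.00195494 108.84136215  55.        ] [487.29481498  24.66097916  55.        ]
t: 26.9
ee_pos: [492.6, 44.6, 110.1]
orientation: [-1.166, 1.271, -1.272]
ft_force: [-0.1, -0.2, 1.5]
width: 67.3
[[-0.085  0.002  0.996]
 [-0.996  0.    -0.085]
 [-0.    -1.     0.002]] [0.07 0.42 2.   0.   0.72 0.15]
```

View pics/w11.png

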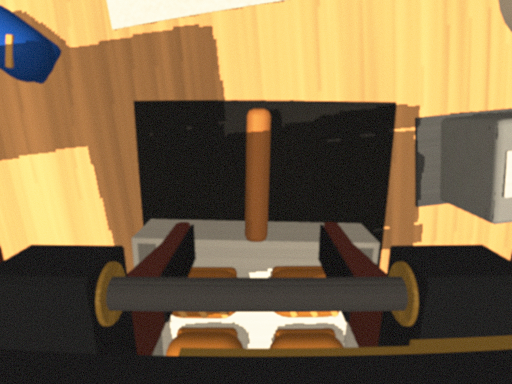

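The wrist view shows the handle centred between the fingers (column 258) and aligned. Descending and gripping.

```bash
python3 -m creep '[{"tx":-2,"ty":1,"tz":-40,"rx":0,"ry":0,"rz":0,"fingers":60},{"tx":-2,"ty":1,"tz":-70,"rx":0,"ry":0,"rz":0,"fingers":60},{"tx":-2,"ty":1,"tz":-84,"rx":0,"ry":0,"rz":0,"fingers":60},{"tx":-2,"ty":1,"tz":-84,"rx":0,"ry":0,"rz":0,"fingers":255},{"tx":-2,"ty":1,"tz":-84,"rx":0,"ry":0,"rz":0,"fingers":255},{"tx":-2,"ty":1,"tz":-84,"rx":0,"ry":0,"rz":0,"fingers":255},{"tx":-2,"ty":1,"tz":-84,"rx":0,"ry":0,"rz":0,"fingers":255},{"tx":-2,"ty":1,"tz":-84,"rx":0,"ry":0,"rz":0,"fingers":255},{"tx":-2,"ty":1,"tz":-84,"rx":0,"ry":0,"rz":0,"fingers":255}]'
python3 -m creep '[{"tx":0,"ty":0,"tz":0,"rx":0,"ry":0,"rz":0,"fingers":255},{"tx":0,"ty":0,"tz":0,"rx":0,"ry":0,"rz":0,"fingers":255},{"tx":0,"ty":0,"tz":0,"rx":0,"ry":0,"rz":0,"fingers":255}]'
```

```text
t: 28.08
ee_pos: [490.2, 45.9, 25.0]
orientation: [-1.167, 1.271, -1.272]
ft_force: [0.6, 1.1, 3.5]
width: 16.0
t: 28.45
ee_pos: [490.2, 45.9, 25.0]
orientation: [-1.167, 1.271, -1.272]
ft_force: [0.6, 1.5, 5.3]
width: 15.8
```

```bash
python3 -m creep '[{"tx":0,"ty":0,"tz":8,"rx":-0.03,"ry":0.003,"rz":0,"fingers":255},{"tx":0,"ty":0,"tz":20,"rx":-0.07,"ry":0.006,"rz":0,"fingers":255},{"tx":0,"ty":0,"tz":40,"rx":-0.1,"ry":0.009,"rz":0,"fingers":255},{"tx":0,"ty":0,"tz":60,"rx":-0.1,"ry":0.009,"rz":0,"fingers":255},{"tx":0,"ty":0,"tz":60,"rx":-0.1,"ry":0.009,"rz":0,"fingers":255}]'
python3 - <<'E'
from h import *
d=snap('side','s12.png'); cv2.imwrite('pics/s12c.png',cv2.resize(d['pixels'][90:290,180:380],None,fx=3,fy=3))
E
```

```text
t: 29.08
ee_pos: [490.0, 46.0, 85.2]
orientation: [-1.244, 1.225, -1.344]
ft_force: [0.6, -0.0, -4.3]
width: 15.9
```

View pics/s12c.png

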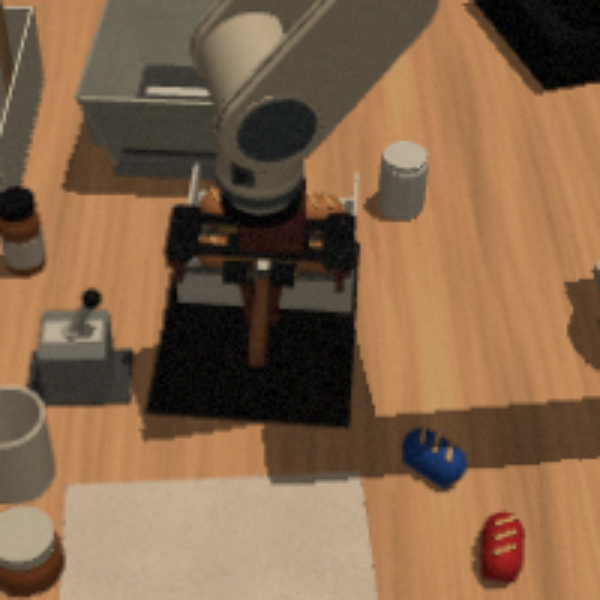

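Lifted, all aboard (weight about 4 N). Raise and carry, nose slightly up.

```bash
python3 -m creep '[{"tx":0,"ty":0,"tz":30,"rx":0,"ry":0,"rz":0,"fingers":255},{"tx":0,"ty":0,"tz":60,"rx":0,"ry":0,"rz":0,"fingers":255},{"tx":0,"ty":0,"tz":90,"rx":0,"ry":0,"rz":0,"fingers":255},{"tx":0,"ty":0,"tz":120,"rx":0,"ry":0,"rz":0,"fingers":255},{"tx":0,"ty":0,"tz":140,"rx":0,"ry":0,"rz":0,"fingers":255},{"tx":15,"ty":-10,"tz":145,"rx":0,"ry":0,"rz":0,"fingers":255},{"tx":35,"ty":-30,"tz":145,"rx":0,"ry":0,"rz":0,"fingers":255},{"tx":55,"ty":-50,"tz":145,"rx":0,"ry":0,"rz":0,"fingers":255},{"tx":70,"ty":-65,"tz":145,"rx":0,"ry":0,"rz":0,"fingers":255},{"tx":75,"ty":-70,"tz":145,"rx":0,"ry":0,"rz":0,"fingers":255}]'
python3 - <<'E'
from h import *
d=snap('side','s13.png'); cv2.imwrite('pics/s13c.png',cv2.resize(d['pixels'][40:240,150:350],None,fx=3,fy=3))
d=snap('top','t13.png')
cv2.imwrite('pics/t13c.png',cv2.resize(d['pixels'][90:270,230:480],None,fx=3,fy=3))
E
```

```text
t: 30.38
ee_pos: [565.1, -25.3, 228.4]
orientation: [-1.246, 1.229, -1.344]
ft_force: [0.9, 0.4, -3.3]
width: 16.3
```

View pics/s13c.png

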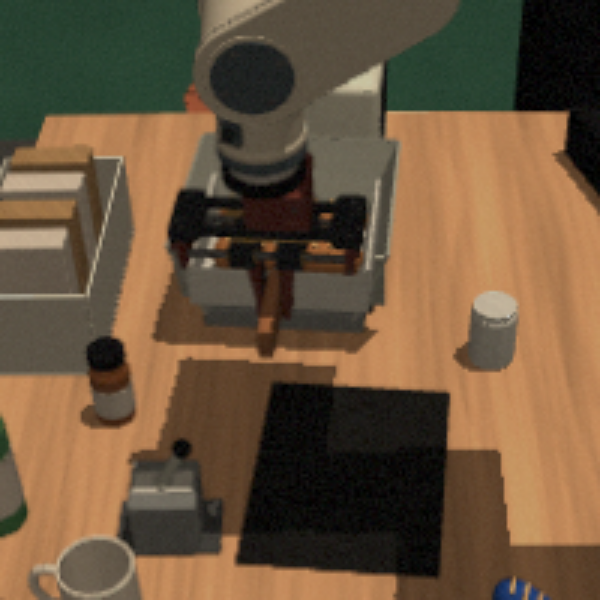

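View pics/t13c.png

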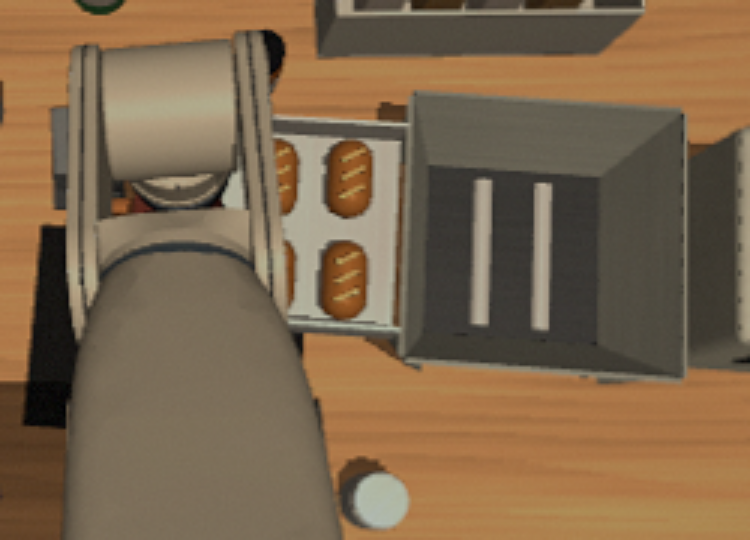

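```bash
python3 - <<'E'
from h import *
d=load('top')
for z in (190,226):
    a=on(d,230+408/3,90+124/3,z);b=on(d,230+396/3,90+328/3,z);print(z,a,b,np.linalg.norm(a-b),(a+b)/2)
E
```

```text
190 [ 656.29013581 -230.36364356  190.        ] [ 470.14145889 -211.69688987  190.        ] 187.0822749761802 [ 563.21579735 -221.03026671  190.        ]
226 [ 645.60113348 -221.55512565  226.        ] [ 465.29891418 -203.47464733  226.        ] 181.20649541126147 [ 555.45002383 -212.51488649  226.        ]
```

The lip measures (555,-212,226) with a width of 181 mm, as it should, and all rolls are in place. Move the lip over the hopper, level, then tip.

```bash
python3 -m creep '[{"tx":4,"ty":-20,"tz":0,"rx":0,"ry":0,"rz":0,"fingers":255},{"tx":8,"ty":-40,"tz":-5,"rx":0.03,"ry":-0.003,"rz":0,"fingers":255},{"tx":12,"ty":-60,"tz":-12,"rx":0.06,"ry":-0.006,"rz":0,"fingers":255},{"tx":16,"ty":-78,"tz":-17,"rx":0.1,"ry":-0.0085,"rz":0,"fingers":255},{"tx":16,"ty":-78,"tz":-17,"rx":0.1,"ry":-0.0085,"rz":0,"fingers":255}]'
python3 - <<'E'
from h import *
d=snap('side','s14.png'); cv2.imwrite('pics/s14c.png',cv2.resize(d['pixels'][40:240,150:350],None,fx=3,fy=3))
d=snap('top','t14.png')
cv2.imwrite('pics/t14c.png',cv2.resize(d['pixels'][90:270,230:480],None,fx=3,fy=3))
E
```

```text
t: 31.1
ee_pos: [580.2, -104.0, 212.4]
orientation: [-1.168, 1.274, -1.273]
ft_force: [-0.8, 0.0, -3.0]
width: 15.5
```

View pics/t14c.png

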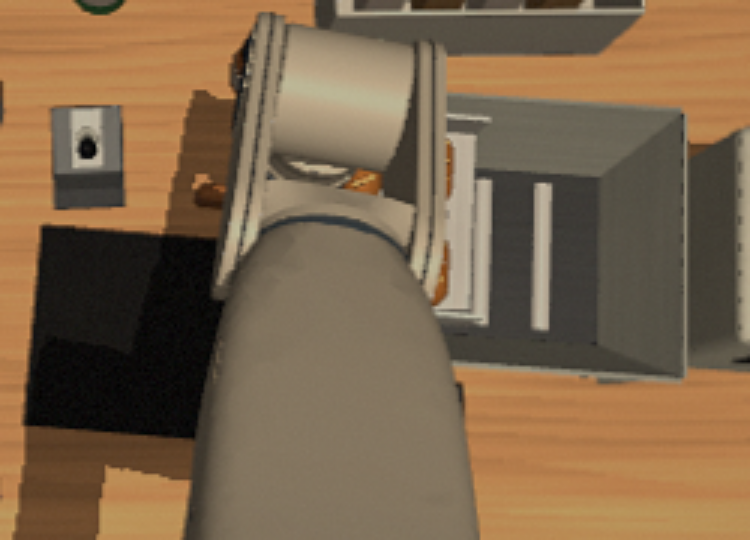

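```bash
python3 -m creep '[{"tx":0,"ty":-3,"tz":13,"rx":0.085,"ry":-0.007,"rz":0,"fingers":255},{"tx":0,"ty":-6,"tz":25,"rx":0.17,"ry":-0.015,"rz":0,"fingers":255},{"tx":-1,"ty":-12,"tz":38,"rx":0.26,"ry":-0.022,"rz":0,"fingers":255},{"tx":-1.6,"ty":-18,"tz":50,"rx":0.35,"ry":-0.03,"rz":0,"fingers":255},{"tx":-2,"ty":-26,"tz":60,"rx":0.435,"ry":-0.037,"rz":0,"fingers":255},{"tx":-3,"ty":-35,"tz":70,"rx":0.52,"ry":-0.044,"rz":0,"fingers":255},{"tx":-4,"ty":-46,"tz":79,"rx":0.61,"ry":-0.052,"rz":0,"fingers":255},{"tx":-5,"ty":-57,"tz":88,"rx":0.7,"ry":-0.06,"rz":0,"fingers":255},{"tx":-5,"ty":-57,"tz":88,"rx":0.7,"ry":-0.06,"rz":0,"fingers":255},{"tx":-5,"ty":-57,"tz":88,"rx":0.7,"ry":-0.06,"rz":0,"fingers":255}]'
python3 - <<'E'
from h import *
d=snap('side','s15.png'); cv2.imwrite('pics/s15c.png',cv2.resize(d['pixels'][20:220,150:350],None,fx=3,fy=3))
d=snap('top','t15.png')
cv2.imwrite('pics/t15c.png',cv2.resize(d['pixels'][90:270,230:480],None,fx=3,fy=3))
E
```

```text
t: 32.45
ee_pos: [575.7, -158.4, 300.7]
orientation: [-0.621, 1.497, -0.744]
ft_force: [-0.1, 0.8, -1.5]
width: 15.6
```

View pics/s15c.png

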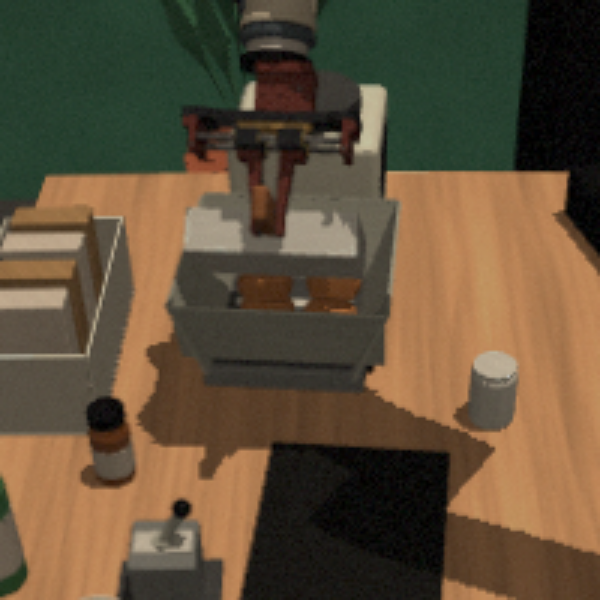

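View pics/t15c.png

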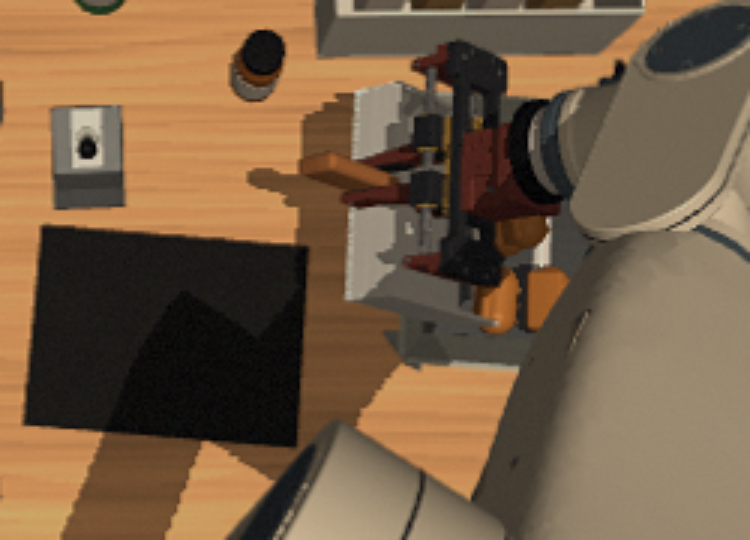

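Rolls have slid into the hopper. Tip further to make sure, then look.

```bash
python3 -m creep '[{"tx":-1,"ty":-12,"tz":13,"rx":0.085,"ry":-0.007,"rz":0,"fingers":255},{"tx":-2,"ty":-25,"tz":26,"rx":0.17,"ry":-0.0145,"rz":0,"fingers":255},{"tx":-4,"ty":-46,"tz":42,"rx":0.3,"ry":-0.0255,"rz":0,"fingers":255},{"tx":-4,"ty":-46,"tz":42,"rx":0.3,"ry":-0.0255,"rz":0,"fingers":255},{"tx":-4,"ty":-46,"tz":42,"rx":0.3,"ry":-0.0255,"rz":0,"fingers":255}]'
python3 - <<'E'
from h import *
d=snap('side','s16.png'); cv2.imwrite('pics/s16c.png',cv2.resize(d['pixels'][20:220,150:350],None,fx=3,fy=3))
d=snap('wrist','w16.png')
E
```

```text
t: 33.17
ee_pos: [571.8, -204.4, 342.5]
orientation: [-0.383, 1.548, -0.511]
ft_force: [-0.3, 0.3, -1.8]
width: 15.9
```

View pics/s16c.png

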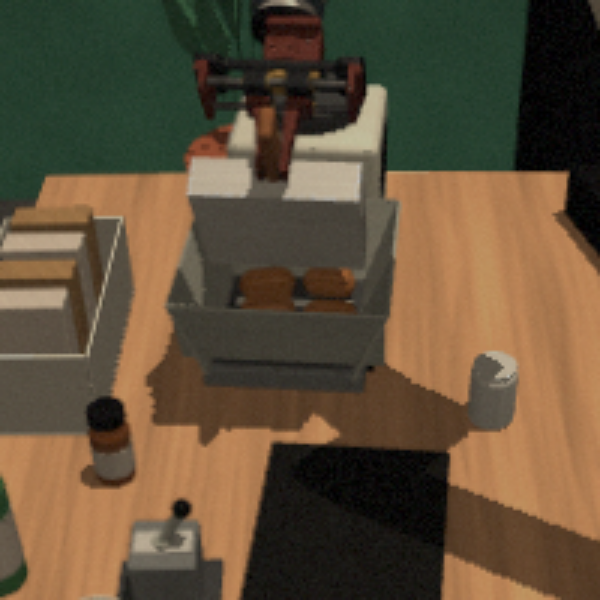

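View pics/w16.png

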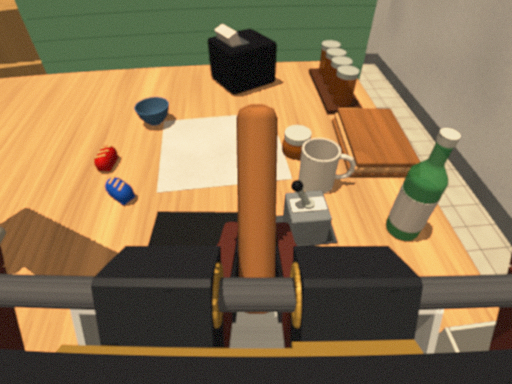

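All four rolls are in the hopper (crop (267,280), (330,280), (268,307), (330,307)), and the measured weight is now the scoop alone. Levelling and returning to the mat.

```bash
python3 -m creep '[{"tx":0,"ty":15,"tz":10,"rx":-0.15,"ry":0.0128,"rz":0,"fingers":255},{"tx":0,"ty":40,"tz":10,"rx":-0.32,"ry":0.027,"rz":0,"fingers":255},{"tx":0,"ty":70,"tz":0,"rx":-0.49,"ry":0.0417,"rz":0,"fingers":255},{"tx":-10,"ty":105,"tz":-10,"rx":-0.66,"ry":0.056,"rz":0,"fingers":255},{"tx":-20,"ty":140,"tz":-30,"rx":-0.83,"ry":0.07,"rz":0,"fingers":255},{"tx":-40,"ty":180,"tz":-60,"rx":-1.0,"ry":0.085,"rz":0,"fingers":255},{"tx":-60,"ty":215,"tz":-100,"rx":-1.0,"ry":0.085,"rz":0,"fingers":255},{"tx":-75,"ty":240,"tz":-140,"rx":-1.0,"ry":0.085,"rz":0,"fingers":255},{"tx":-81.5,"ty":250,"tz":-190,"rx":-1.0,"ry":0.085,"rz":0,"fingers":255},{"tx":-81.5,"ty":250,"tz":-220,"rx":-1.0,"ry":0.085,"rz":0,"fingers":255}]'
python3 - <<'E'
from h import *
d=snap('side','s17.png'); cv2.imwrite('pics/s17c.png',cv2.resize(d['pixels'][60:260,150:350],None,fx=3,fy=3))
d=snap('top','t17.png')
cv2.imwrite('pics/t17c.png',cv2.resize(d['pixels'][90:270,230:480],None,fx=3,fy=3))
o=ctrl.get_obs();R=cv2.Rodrigues(o['orientation'])[0];print(R.round(3))
E
```

```text
t: 34.52
ee_pos: [488.3, 46.7, 121.5]
orientation: [-1.17, 1.27, -1.268]
ft_force: [0.3, -0.1, -1.5]
width: 15.8
[[-0.083 -0.005  0.997]
 [-0.997 -0.    -0.083]
 [ 0.001 -1.    -0.005]]
```

View pics/s17c.png

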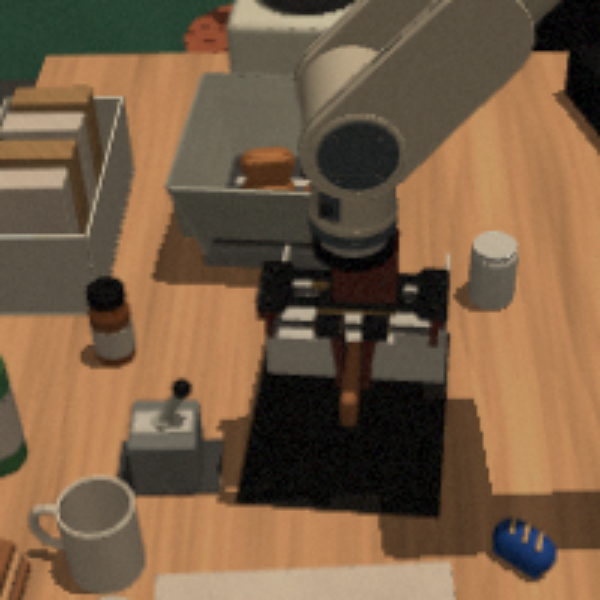

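View pics/t17c.png

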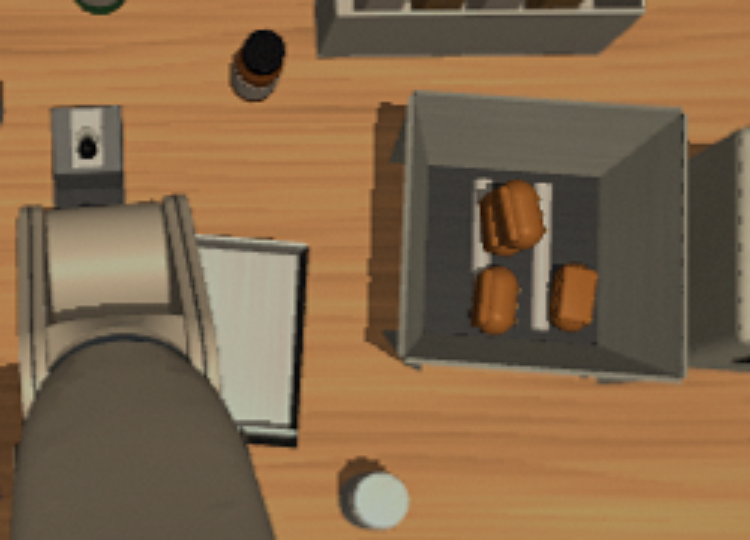

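Four rolls are in the hopper, two of them overlapping at crop (513,215), and the scoop is empty over the mat. Lowering it.

```bash
python3 -m creep '[{"tx":2,"ty":0,"tz":-30,"rx":0,"ry":0,"rz":0,"fingers":255},{"tx":2,"ty":-1,"tz":-60,"rx":0,"ry":0,"rz":0,"fingers":255},{"tx":2,"ty":-1,"tz":-80,"rx":0,"ry":0,"rz":0,"fingers":255},{"tx":2,"ty":-1,"tz":-90,"rx":0,"ry":0,"rz":0,"fingers":255},{"tx":2,"ty":-1,"tz":-95,"rx":0,"ry":0,"rz":0,"fingers":255},{"tx":2,"ty":-1,"tz":-96,"rx":0,"ry":0,"rz":0,"fingers":255}]'
```

```text
t: 35.38
ee_pos: [493.1, 44.0, 27.6]
orientation: [-1.166, 1.27, -1.272]
ft_force: [0.8, 2.3, 2.4]
width: 15.8
```

```bash
python3 -m creep '[{"tx":0,"ty":0,"tz":-1,"rx":0,"ry":0,"rz":0,"fingers":200},{"tx":0,"ty":0,"tz":-1,"rx":0,"ry":0,"rz":0,"fingers":60},{"tx":0,"ty":0,"tz":-1,"rx":0,"ry":0,"rz":0,"fingers":60},{"tx":0,"ty":0,"tz":-1,"rx":0,"ry":0,"rz":0,"fingers":60},{"tx":0,"ty":0,"tz":-1,"rx":0,"ry":0,"rz":0,"fingers":60},{"tx":0,"ty":0,"tz":40,"rx":0,"ry":0,"rz":0,"fingers":60},{"tx":0,"ty":0,"tz":100,"rx":0,"ry":0,"rz":0,"fingers":60},{"tx":0,"ty":60,"tz":140,"rx":0,"ry":0,"rz":0,"fingers":0},{"tx":0,"ty":120,"tz":190,"rx":0,"ry":0,"rz":0,"fingers":0},{"tx":0,"ty":180,"tz":200,"rx":0,"ry":0,"rz":0,"fingers":0}]'
python3 - <<'E'
from h import *
d=snap('side','s18.png'); cv2.imwrite('pics/s18c.png',cv2.resize(d['pixels'][60:260,150:350],None,fx=3,fy=3))
d=snap('top','t18.png')
cv2.imwrite('pics/t18c.png',cv2.resize(d['pixels'][90:270,230:480],None,fx=3,fy=3))
E
```

```text
t: 36.62
ee_pos: [492.9, 205.1, 222.7]
orientation: [-1.164, 1.271, -1.273]
ft_force: [1.2, -0.6, -0.1]
width: 87.4
```

View pics/s18c.png

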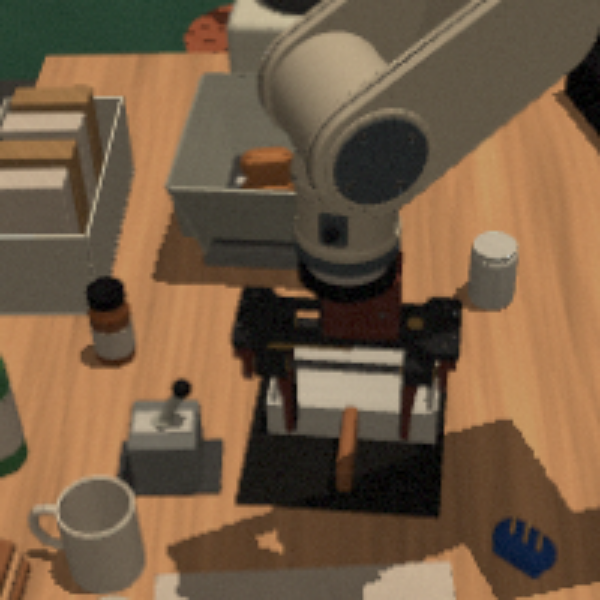

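View pics/t18c.png

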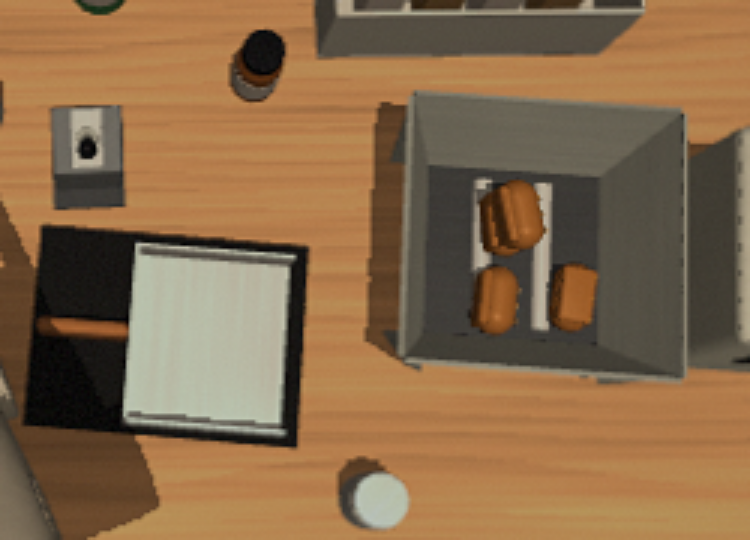

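The scoop lies flat on the mat again. Now switch on: straddle the knob and push away.

```bash
python3 -m creep '[{"tx":172,"ty":-143,"tz":8,"rx":0,"ry":0,"rz":0.08,"fingers":0},{"tx":172,"ty":-143,"tz":8,"rx":0,"ry":0,"rz":0.08,"fingers":0},{"tx":172,"ty":-143,"tz":8,"rx":0,"ry":0,"rz":0.08,"fingers":0},{"tx":172,"ty":-143,"tz":8,"rx":0,"ry":0,"rz":0.08,"fingers":0},{"tx":172,"ty":-143,"tz":8,"rx":0,"ry":0,"rz":0.08,"fingers":0},{"tx":172,"ty":-143,"tz":-40,"rx":0,"ry":0,"rz":0.08,"fingers":0},{"tx":172,"ty":-143,"tz":-80,"rx":0,"ry":0,"rz":0.08,"fingers":0},{"tx":172,"ty":-143,"tz":-117,"rx":0,"ry":0,"rz":0.08,"fingers":0},{"tx":172,"ty":-143,"tz":-117,"rx":0,"ry":0,"rz":0.08,"fingers":0}]'
python3 - <<'E'
from h import *
d=snap('side','s19.png'); cv2.imwrite('pics/s19c.png',cv2.resize(d['pixels'][100:280,120:320],None,fx=3,fy=3))
E
```

```text
t: 37.85
ee_pos: [660.5, 61.0, 99.9]
orientation: [-1.213, 1.218, -1.209]
ft_force: [-0.2, 0.2, 0.6]
width: 88.0
```

View pics/s19c.png

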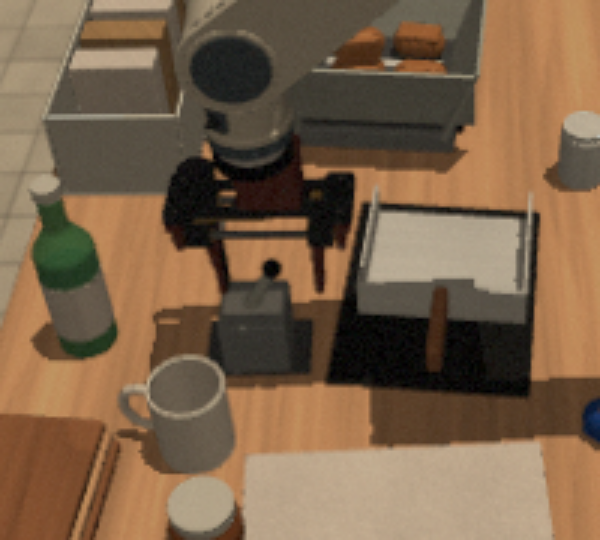

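```bash
python3 -m creep '[{"tx":15,"ty":0,"tz":3,"rx":0,"ry":0,"rz":0,"fingers":0},{"tx":30,"ty":0,"tz":4,"rx":0,"ry":0,"rz":0,"fingers":0},{"tx":45,"ty":0,"tz":4,"rx":0,"ry":0,"rz":0,"fingers":0},{"tx":58,"ty":0,"tz":4,"rx":0,"ry":0,"rz":0,"fingers":0},{"tx":67,"ty":0,"tz":4,"rx":0,"ry":0,"rz":0,"fingers":0},{"tx":67,"ty":0,"tz":4,"rx":0,"ry":0,"rz":0,"fingers":0},{"tx":45,"ty":0,"tz":4,"rx":0,"ry":0,"rz":0,"fingers":0},{"tx":38,"ty":0,"tz":50,"rx":0,"ry":0,"rz":0,"fingers":0},{"tx":30,"ty":0,"tz":110,"rx":0,"ry":0,"rz":0,"fingers":0},{"tx":0,"ty":0,"tz":150,"rx":0,"ry":0,"rz":0,"fingers":0}]'
python3 -m creep '[{"tx":-60,"ty":60,"tz":30,"rx":0,"ry":0,"rz":0,"fingers":0},{"tx":-120,"ty":120,"tz":60,"rx":0,"ry":0,"rz":0,"fingers":0},{"tx":-150,"ty":180,"tz":90,"rx":0,"ry":0,"rz":0,"fingers":0},{"tx":-150,"ty":200,"tz":90,"rx":0,"ry":0,"rz":0,"fingers":0},{"tx":-150,"ty":200,"tz":90,"rx":0,"ry":0,"rz":0,"fingers":0}]'
python3 - <<'E'
from h import *
d=snap('side','s20.png'); cv2.imwrite('pics/s20c.png',cv2.resize(d['pixels'][80:280,120:320],None,fx=3,fy=3))
d=snap('top','t20.png')
E
```

```text
t: 39.15
ee_pos: [664.9, 60.7, 256.0]
orientation: [-1.204, 1.211, -1.214]
ft_force: [0.3, 0.9, 0.0]
width: 87.5
t: 39.78
ee_pos: [512.6, 263.1, 344.7]
orientation: [-1.206, 1.21, -1.21]
ft_force: [0.2, -0.5, -0.3]
width: 87.8
```

View pics/s20c.png

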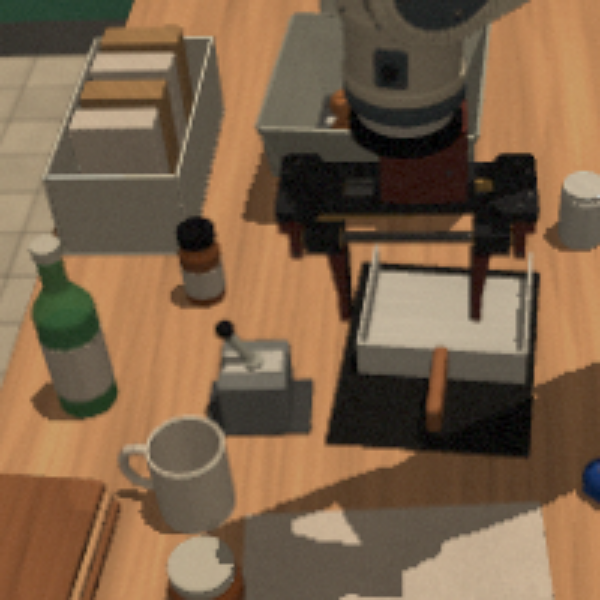

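View pics/t20.png

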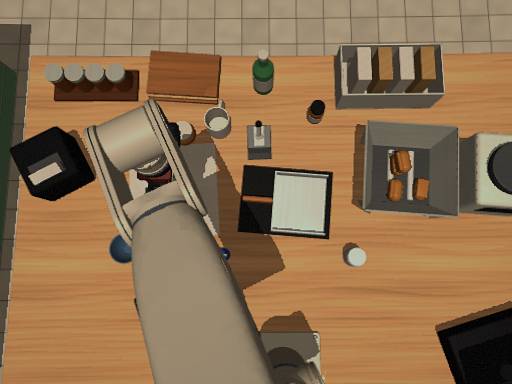

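The bat leans away from the robot (crop (225,330), top view (258,124) as at the start), all four rolls are in the hopper and the scoop is on its mat. Handing in.

```bash
python3 - <<'E'
from workcell import ctrl
print(ctrl.close_job(), ctrl.get_obs()['t'])
E
```

```text
the job is handed in; nothing more can be done
the job is handed in; nothing more can be done
```

The job is done and was handed in at about 40 s of the 208 s allowed. No verdict is reported.

I flipped the switch off, put the four brown rolls into the scoop one at a time and tipped them into the hopper. Then I put the scoop back on its mat and flipped the switch on.

- **Last pictures:** all four rolls are inside the hopper, one resting partly on another. The empty scoop looks flat on the mat, and the bat leans away from the robot as it did at the start. The gripper is clear of everything. The mug, jars, tin, bowl and the red and blue look-alikes were not touched. The arm hid the bowl, the honey jar and the look-alikes in part in the last top view.
- **What failed:** the first grasp of a roll missed because I lifted before the fingers had closed. The roll stayed where it was, and I repeated the grasp.
- **What disagreed:** as the scoop touched down, the gripper was about 3 mm off in x and 2 mm off in y and z from where it had picked the scoop up. The scoop still lay fully within the mat.

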